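Fetch the flower block from behind the dye bottles

TASK

The flower printing block is hemmed in by the three dye bottles at the back of the timber tote. Stand all three bottles on the steel drip tray, then fetch the block and set it face down in the middle of the purple ink pad, and after that put every bottle back upright on the same rubber pad in the tote that it came from. Leave the two small pigment tins in the tote where they are, do not tip the bottles over, and let go of everything at the end.

Things in the scene. Friction and masses are not known exactly. Their poses are not given: they have to be found in the camera images.
- bottle_red: Dye bottle, white with red label band and red screw cap: round, 66 mm diameter, 160 mm tall, about 0.32 kg. Straight body up to 118 mm, shoulder sloping in to 133 mm, then the hard cap, 34 mm diameter, 27 mm tall, by which it can be lifted. Origin: centre of its underside, z up. Starts on one of the tote's three rubber pads.
- bottle_blue: Dye bottle, white with blue label band and blue screw cap: round, 66 mm diameter, 160 mm tall, about 0.32 kg. Straight body up to 118 mm, shoulder sloping in to 133 mm, then the hard cap, 34 mm diameter, 27 mm tall, by which it can be lifted. Origin: centre of its underside, z up. Starts on one of the tote's three rubber pads.
- bottle_yellow: Dye bottle, white with yellow label band and yellow screw cap: round, 66 mm diameter, 160 mm tall, about 0.32 kg. Straight body up to 118 mm, shoulder sloping in to 133 mm, then the hard cap, 34 mm diameter, 27 mm tall, by which it can be lifted. Origin: centre of its underside, z up. Starts on one of the tote's three rubber pads.
- flower_block: Wooden printing block: dark scalloped square base 56 x 56 mm, 22 mm thick, printing face down, with a pale wooden grip on its middle, 50 mm long (block's x), 22 mm wide (its y), 32 mm tall; 54 mm tall in all, about 0.11 kg. Origin: centre of its underside, z up. At the back middle of the tote, bottles about 5 mm from it left, right and in front.
- tote: Fixed timber tote, 170 (x, to its back) by 236 mm (y, left). Origin: centre of underside. Floor 12 mm up, rim to 32 mm high; dowel handles at y = +-113, top 72. On the floor three flush round rubber pads, 74 mm, middles at (x, y) = (33, 66), (33, -66), (-33, 0) mm; each bottle starts within 2 mm of the middle of one, any on any. The block is at (33, 0).
- tin_green: Low round pigment tin with a green lid, 44 mm diameter, 30 mm tall, in a front corner of the tote at about x = -40, y = 76 mm. To be left alone. Origin: centre of its underside.
- tin_orange: Low round pigment tin with an orange lid, 44 mm diameter, 30 mm tall, in the other front corner of the tote at about x = -40, y = -76 mm. To be left alone. Origin: centre of its underside.
- drip_tray: Flat steel drip tray, fixed, 300 mm long (its x, away from the robot) by 130 mm wide (its y), empty, rim 16 mm high and 4 mm thick, floor about 4 mm above its underside. On the left or on the right of the tote. Origin: centre of its underside. Takes three bottles in a row, 90 mm apart along x.
- ink_pad (a point): Middle of the top face of the ink pad: a firm purple rubber pad 148 mm (x) by 122 mm (y) filling a dark wooden tray, fixed, 176 x 150 mm. The pad's top is 24 mm above the table; the tray's rim stands 16 mm higher and is 14 mm thick. On the other side of the tote from the drip tray. z up.
Things that resemble listed ones, but are neither listed nor needed, are in the scene too. Leave any orange or turquoise look-alike of the bottle_red alone.

How it is judged:
On the way, in this order (a step that is already met when the one before it is completed fails the run):
1. all three bottles stand upright and released on the steel drip tray (x of bottle_red in the frame of drip_tray between -0.125 and 0.125 m and y of bottle_red in the frame of drip_tray between -0.045 and 0.045 m and z of bottle_red in the frame of drip_tray between 0 and 0.009 m and angle between each of bottle_red, bottle_blue, bottle_yellow's own z axis and vertical below 0.1 rad and contact force between the fingers and bottle_red below 0.1 N and x of bottle_blue in the frame of drip_tray between -0.125 and 0.125 m and y of bottle_blue in the frame of drip_tray between -0.045 and 0.045 m and z of bottle_blue in the frame of drip_tray between 0 and 0.009 m and contact force between the fingers and bottle_blue below 0.1 N and x of bottle_yellow in the frame of drip_tray between -0.125 and 0.125 m and y of bottle_yellow in the frame of drip_tray between -0.045 and 0.045 m and z of bottle_yellow in the frame of drip_tray between 0 and 0.009 m and contact force between the fingers and bottle_yellow below 0.1 N), for 0.2 s.
2. the flower block stands released, face down, in the middle of the ink pad (horizontal distance between flower_block and ink_pad below 0.015 m and z of flower_block in the frame of ink_pad between -0.004 and 0.004 m and angle between flower_block's own z axis and vertical below 0.08 rad and contact force between the fingers and flower_block below 0.1 N), for 0.2 s.
At the end, for the whole second after the job is handed in: The flower block stands flat and released on the ink pad, its middle within 15 mm of the pad's middle; each bottle stands upright, released and at rest within 15 mm of where it stood at the start; both tins are within 15 mm of where they stood (all of step 2 and linear speed of each of flower_block, bottle_red, bottle_blue, bottle_yellow below 0.02 m/s and angular speed of each of flower_block, bottle_red, bottle_blue, bottle_yellow below 0.2 rad/s and distance of each of bottle_red, bottle_blue, bottle_yellow, tin_green, tin_orange from where it was at the start of the episode below 0.015 m and angle between each of bottle_red, bottle_blue, bottle_yellow's own z axis and vertical below 0.08 rad and contact force between the fingers and bottle_red below 0.1 N and contact force between the fingers and bottle_blue below 0.1 N and contact force between the fingers and bottle_yellow below 0.1 N); the robot touches nothing.
It fails at once if a bottle is tipped over (more than 0.6 rad) (angle between any of bottle_red, bottle_blue, bottle_yellow's own z axis and vertical above 0.6 rad).
It fails at once if a pigment tin is moved more than 15 mm (distance of any of tin_green, tin_orange from where it was at the start of the episode above 0.015 m).
It also fails if it takes over 147 s, if anything falls off the work surface, if the arm or the gripper's body presses on something with over 40 N, if the wrist force passes 120 N, or if a joint passes its speed limit or range.

ROBOT

A 7-joint arm with a two-finger parallel gripper is mounted at the origin on the work surface. World frame = base frame: x ahead of the robot, y to its left, z up, the work surface at z = 0. Lengths are in m, angles in rad, forces in N, time in s.
With the tool pointing down it reaches from about 0.425 to 0.875 m from the base axis. Payload 9.9 kg.
Tool frame: the origin (TCP) lies midway between the tips of the shut fingers; the grasp point (between the pads) lies 19 mm behind it (robot.tcp_to_grasp is the distance from the TCP to the grasp point, in m); z points along the fingers, x is the direction in which the jaws open and shut, and the axes are right-handed (so a half turn about z gives the same grasp; the last joint's range is limited). The gripper opens to 85 mm and grips with 20 to 120 N. Pads are 22 mm wide; open, the fingers measure 114 mm over their backs; the gripper's body (76 mm by 85 mm) begins 54 mm behind the grasp point. The pads swing forward as they close: fully open they stand 13 mm farther back than shut.
Start: joints at [1.022, 0.576, 0.025, 1.437, -0.015, 1.129, -0.057], TCP at [0.303, -0.603, 0.199] pointing down, gripper open.
Joint ranges: [-2.76, 2.76], [-0.34, 2.15], [-1.52, 1.57], [0.19, 2.46], [-1.09, 4.23], [0.17, 1.99], [-2.82, 2.82]. Speed limits (rad/s): [2.22, 2.22, 3.01, 3.01, 3.14, 3.14, 3.14].

INTERFACE

Orientations are given as [roll, pitch, yaw] about the fixed x, y, z axes, in that order (R = Rz(yaw) Ry(pitch) Rx(roll)).
In Python, from bench import robot gives the robot as it stands. The module is installed in compiled form; this text tells all that it offers.
- The arm moves only by the shell command python3 -m pendant 'ROWS'. ROWS is JSON, a list of rows, each an object with "rotation": the turn, a rotation vector about the tool's x, y, z in degrees, a list of three; "slide": the shift along the tool's x, y, z in m, a list of three; "fingers": the closure in counts, from 0 (fully open) to 255 (shut). In form: [{"rotation": [ax, ay, az], "slide": [dx, dy, dz], "fingers": fingers}, ...]. A call has exactly 8 rows; each row is the pose to reach, as a shift and turn from the pose commanded when the call began, along the tool's axes at that moment; what a row does not reach only later rows make up. A row lasts 1/12 s, in which the tool goes at most 41.7 mm and 7.16 degrees, less where a joint would pass 70% of its speed; a pose out of reach is approached as far as the arm can. A call with a gripper value outside its range is refused whole. The fingers move at their own pace and stop on an object; the grip force is fixed at half the most. Time passes only in rows, so rows that repeat a pose let the fingers close, or fill a call up. It gives the time, the measured TCP pose, the force and the opening at its end, in the units of the state.
- robot.get_obs(): the state, without advancing time (a new reading comes with each control period).
- robot.camera(name): name is "scene" or "top" or "wrist"; returns a dict with "image" (420x560x3 uint8, red, green, blue), "K" (3x3 intrinsics, pixels), "R" (3x3) and "t" (3): a world point X has camera coordinates R X + t. Camera axes: x right, y down, z forward; pixel columns grow to the right and rows downward; lengths in m; the calibration is good to about 2 mm. The wrist camera is an equidistant fisheye: a pixel r from the principal point sees the ray r / f radians off the axis. A picture is of the moment at which its call begins. There is no depth.
- robot.job_done(): hands the job in, once; it reports no verdict.
The state is a dict: "clock": time; "qpos": joint angles; "qd": joint speeds; "joint_efforts": joint torques, N m; "tcp_pos": TCP position; "tcp_rot": TCP orientation; "force": force on the tool from outside, world axes, zero at the start; "ft_torque": the same for the moment, N m; "opening": finger opening in m.
Only numpy, scipy, OpenCV 4.12 (cv2) and the standard library are available. Lean on these libraries where they do the work, as an engineer would, in place of code of your own. Each camera call takes 0.05 s, during which the arm holds its last target. There are 200 camera calls.

## Working session

There is one attempt and no reset: what is moved stays moved. The work goes in short steps, Python scripts to look and compute and a shell command to move; the robot and the scene stay as the last step left them, time stands still between calls to the robot, and variables do not carry over. Pictures are saved under pics/ and viewed, about 12 in all and at most 16, crops included, and the job is handed in when it is done.

```bash
mkdir -p pics; ls
cat > h.py <<'E'
import numpy as np, cv2
from bench import robot
def snap(n,f):
    c=robot.camera(n); cv2.imwrite('pics/'+f,c['image'][:,:,::-1]); np.savez('pics/'+f+'.npz',**c); return c
def ray2z(c,uv,z):
    K,R,t=c['K'],c['R'],c['t']
    d=R.T@np.linalg.inv(K)@np.array([uv[0],uv[1],1.]); o=-R.T@t
    return o+d*(z-o[2])/d[2]
def proj(c,X):
    p=c['R']@np.array(X)+c['t']; p=c['K']@p; return p[:2]/p[2]
E
python3 - <<'E'
from h import *
o=robot.get_obs(); print(o, robot.tcp_to_grasp)
a=snap('top','top0.png'); b=snap('scene','scene0.png')
for c in(a,b): print(c['K'],-c['R'].T@c['t'],c['R'])
E
```

```text
pics
{'clock': 0.0, 'qpos': array([ 1.0222215 ,  0.57653452,  0.02485306,  1.43789347, -0.01499171,
        1.12899646, -0.05654188]), 'qd': array([ 8.30437994e-04,  6.10007000e-05,  4.39555343e-04, -1.76229702e-03,
        2.49305798e-04,  7.61352783e-04, -1.03120256e-04]), 'joint_efforts': array([-5.33506827e-04, -7.65761089e+01,  2.25032620e+00, -2.85968649e+01,
        1.52980036e-02,  1.27711557e-02,  2.98693465e-05]), 'tcp_pos': array([ 0.30232202, -0.60295487,  0.19804642]), 'tcp_rot': array([ 3.14149421e+00,  1.64412301e-03, -1.10603314e+00]), 'force': array([-0.18688123, -0.54621165, -0.48354574]), 'ft_torque': array([-0.05189315,  0.05381399, -0.02173539]), 'opening': 0.08555029977857254} 0.0187
[[444.9604868    0.         279.62794726]
 [  0.         444.9604868  206.39696548]
 [  0.           0.           1.        ]] [0.32292236 0.01962935 0.83803668] [[-0.17870056 -0.98389476 -0.00414933]
 [-0.95075288  0.17376355 -0.25666164]
 [ 0.25324904 -0.04192059 -0.96649241]]
[[423.78127947   0.         278.98825099]
 [  0.         423.78127947 210.27852164]
 [  0.           0.           1.        ]] [1.19172175 0.00869052 0.80598065] [[-1.18201077e-02  9.99872473e-01  1.07388761e-02]
 [ 7.54069889e-01  1.59663705e-02 -6.56600090e-01]
 [-6.56687816e-01  3.36779325e-04 -7.54162448e-01]]
```

View pics/top0.png

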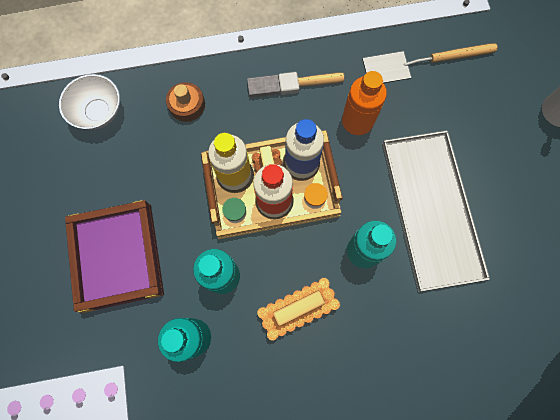

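View pics/scene0.png

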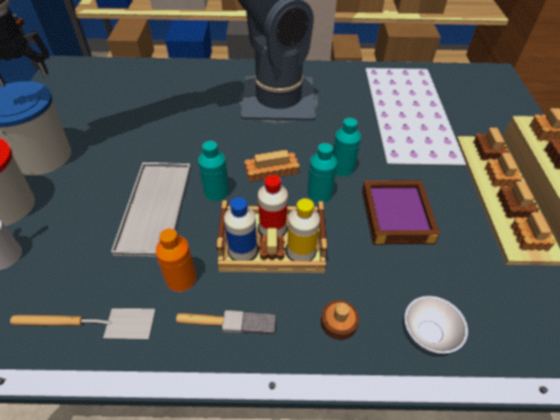

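Top view (left = +y, up = +x). Candidates for the bottles: red cap (272,174), blue (306,129) and yellow (225,143) stand in the tote. The look-alikes are orange (372,82) and turquoise (213,267), (380,235), (180,340). The block is the grip at (266,158); the long biscuit-coloured block at (298,307) and the round brown knob (183,97) are look-alikes of it. The drip tray is on the right at (437,211), and the ink pad on the left at (113,256). I'll now measure and check with a close crop.

Run:
```python
from h import *
def load(f): return dict(np.load('pics/'+f+'.npz'))
a,b=load('top0.png'),load('scene0.png')
box={'top':{'red':(272,174),'blue':(306,129),'yellow':(225,143)},'scene':{'red':(273,184),'blue':(239,207),'yellow':(305,207)}}
def hue(n): return {'red':(0,6),'blue':(105,125),'yellow':(26,34)}[n]
P={}
for nm,c in(('top',a),('scene',b)):
  hsv=cv2.cvtColor(c['image'],cv2.COLOR_RGB2HSV)
  for k,(u,v) in box[nm].items():
    lo,hi=hue(k); m=cv2.inRange(hsv,(lo,150,90),(hi,255,255))
    if k=='red': m|=cv2.inRange(hsv,(174,150,90),(179,255,255))
    w=np.zeros_like(m); w[v-18:v+18,u-16:u+16]=m[v-18:v+18,u-16:u+16]
    n,l,s,ce=cv2.connectedComponentsWithStats(w); i=l[v,u]
    pts=np.argwhere(l==i)[:,::-1]
    P[nm,k]=pts; print(nm,k,s[i],ce[i])
# fit cap: project cylinder centre z=.172-.0135 hull
from scipy.optimize import minimize
th=np.linspace(0,2*np.pi,24)
def hullc(c,x,y):
  q=np.array([proj(c,(x+.017*np.cos(t),y+.017*np.sin(t),z)) for t in th for z in(.145,.172)])
  return q.min(0),q.max(0)
for k in('red','blue','yellow'):
  r=[]
  for nm,c in(('top',a),('scene',b)):
    pts=P[nm,k]; lo,hi=pts.min(0),pts.max(0)+0
    f=lambda p:sum(((hullc(c,*p)[0]+.0-lo)**2))+sum((hullc(c,*p)[1]-hi)**2)
    x0=ray2z(c,pts.mean(0),.16)[:2]; s=minimize(f,x0,method='Nelder-Mead',options=dict(xatol=1e-4,fatol=1e-3)); r.append((s.x.round(4),round(s.fun,1)))
  print(k,r)
for n,q,z in(('tray',[(386,141),(447,131),(488,279),(420,291)],.016),('ink',[(66,213),(148,202),(161,297),(76,312)],.04)):
  w=np.array([ray2z(a,p,z)[:2] for p in q]); print(n,w.round(4).tolist(),w.mean(0).round(4),np.linalg.norm(np.roll(w,-1,0)-w,axis=1).round(3))
im=a['image'][:,:,::-1]
cv2.imwrite('pics/c1.png',cv2.resize(im[115:245,195:350],None,fx=5,fy=4.6,interpolation=cv2.INTER_CUBIC))
```

```text
top red [262 164  22  25 397] [272.24433249 175.74559194]
top blue [296 119  21  20 311] [305.78135048 128.19935691]
top yellow [214 133  22  19 312] [223.92948718 141.87179487]
scene red [264 175  17  18 244] [272.37704918 183.06147541]
scene blue [230 197  17  19 231] [237.99134199 205.13852814]
scene yellow [297 198  17  14 178] [304.8258427  204.65730337]
red [(array([ 0.5525, -0.0079]), np.float64(1.1)), (array([ 0.5519, -0.0069]), np.float64(4.9))]
blue [(array([ 0.6243, -0.0764]), np.float64(24.0)), (array([ 0.6179, -0.0746]), np.float64(6.2))]
yellow [(array([0.6247, 0.0594]), np.float64(30.9)), (array([0.6107, 0.062 ]), np.float64(33.4))]
tray [[0.6326, -0.248], [0.6316, -0.3729], [0.3347, -0.3663], [0.3359, -0.2385]] [ 0.4837 -0.3064] [0.125 0.297 0.128 0.297]
ink [[0.5907, 0.3765], [0.5845, 0.2247], [0.4071, 0.2202], [0.408, 0.3695]] [0.4976 0.2977] [0.152 0.177 0.149 0.183]
```

View pics/c1.png

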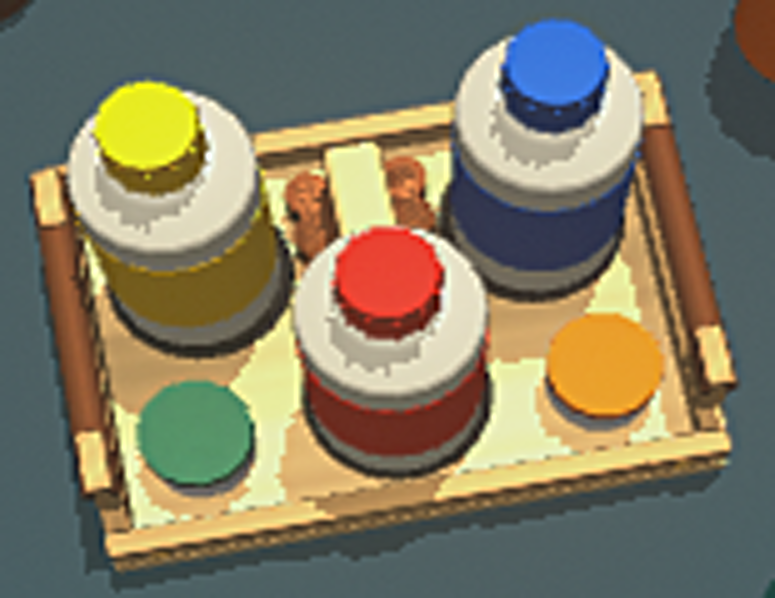

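The crop confirms all three: cap tops at (148,125) yellow, (556,67) blue and (389,277) red. The pale grip at (355,185) with dark scalloped base lobes sits between them, with the tins at (197,433) green and (604,364) orange. Next I fit the tote pose and locate the obstacles.

Run:
```python
from h import *
from scipy.optimize import least_squares
a=dict(np.load('pics/top0.png.npz')); b=dict(np.load('pics/scene0.png.npz'))
g=lambda x,y:(195+x/5,115+y/4.6)
M={'yellow':(g(148,125),.172,(33,66)),'blue':(g(556,67),.172,(33,-66)),'red':(g(389,277),.172,(-33,0)),'green':(g(197,433),.042,(-40,76)),'orange':(g(604,364),.042,(-40,-76)),
'cFL':(g(112,545),.032,(-85,118)),'cFR':(g(727,445),.032,(-85,-118))}
W={k:ray2z(a,v[0],v[1])[:2] for k,v in M.items()}
L=np.array([v[2] for v in M.values()])/1e3; Q=np.array(list(W.values()))
def T(p): c,s=np.cos(p[2]),np.sin(p[2]); return L@np.array([[c,s],[-s,c]])+p[:2]
r=least_squares(lambda p:(T(p)-Q).ravel(),[.58,-.008,0]); print('tote',r.x)
for k,q,m in zip(M,Q,T(r.x)): print(k,q.round(4),m.round(4),((q-m)*1e3).round(1))
c,s=np.cos(r.x[2]),np.sin(r.x[2]); print('block',r.x[:2]+.033*np.array([c,s]), 'grip meas',ray2z(a,g(355,185),.066))
for k,uv in(('tq1',(211,267)),('tq2',(382,234)),('tq3',(178,340)),('or',(373,82))): print(k,ray2z(a,uv,.16)[:2].round(3))
for k,uv in(('red',(273,182)),('blue',(239,203)),('yellow',(305,204))): print('scene',k,ray2z(b,uv,.172)[:2].round(4))
# scene checks: tray and ink corners
for n,q,z in(('tray',[(146,163),(190,165),(163,254),(115,252)],.016),('ink',[(364,183),(418,181),(436,242),(371,243)],.04)):
  w=np.array([ray2z(b,p,z)[:2] for p in q]); print(n,w.mean(0).round(4),np.linalg.norm(np.roll(w,-1,0)-w,axis=1).round(3))
```

```text
tote [ 0.58476373 -0.00840725  0.00089103]
yellow [0.6187 0.0588] [0.6177 0.0576] [1.  1.2]
blue [ 0.6166 -0.0747] [ 0.6178 -0.0744] [-1.2 -0.4]
red [ 0.5495 -0.0078] [ 0.5518 -0.0084] [-2.3  0.7]
green [0.5414 0.0683] [0.5447 0.0676] [-3.3  0.7]
orange [ 0.5427 -0.0855] [ 0.5448 -0.0844] [-2.2 -1. ]
cFL [0.5039 0.1069] [0.4997 0.1095] [ 4.2 -2.6]
cFR [ 0.5036 -0.1251] [ 0.4999 -0.1265] [3.7 1.4]
block [ 0.61776371 -0.00837784] grip meas [ 0.62624916 -0.00655414  0.066     ]
tq1 [0.425 0.11 ]
tq2 [ 0.429 -0.158]
tq3 [0.329 0.172]
or [ 0.687 -0.205]
scene red [ 0.561  -0.0046]
scene blue [ 0.622  -0.0717]
scene yellow [0.6218 0.0611]
tray [ 0.491  -0.3005] [0.121 0.295 0.109 0.296]
ink [0.519  0.2928] [0.14  0.195 0.148 0.19 ]
```

Positions agree to about 2 mm within the tote fit (yaw ≈ 0). Red is at (.5515,-.008), blue at (.617,-.0745) and yellow at (.618,.058). The tray is at about (.485,-.305) and the ink pad at about (.498,.298). My plan is to turn the jaws along world y (yaw −90°), so that slide = (−Δy, −Δx, −Δz), and carry at TCP z 0.32.

```bash
python3 -m pendant '[{"rotation":[0,0,3],"slide":[-0.01,-0.015,-0.015],"fingers":0},{"rotation":[0,0,6.5],"slide":[-0.03,-0.045,-0.03],"fingers":0},{"rotation":[0,0,10],"slide":[-0.05,-0.075,-0.045],"fingers":0},{"rotation":[0,0,13.5],"slide":[-0.07,-0.11,-0.06],"fingers":0},{"rotation":[0,0,17],"slide":[-0.09,-0.14,-0.075],"fingers":0},{"rotation":[0,0,20.5],"slide":[-0.11,-0.17,-0.09],"fingers":0},{"rotation":[0,0,24],"slide":[-0.125,-0.2,-0.106],"fingers":0},{"rotation":[0,0,26.6],"slide":[-0.14,-0.22,-0.122],"fingers":0}]'
python3 - <<'E'
from h import *
o=robot.get_obs(); print(o['tcp_pos'],o['tcp_rot'],o['qpos'])
E
```

```text
clock: 0.77
tcp_pos: [0.4386, -0.3764, 0.3213]
tcp_rot: [-3.141, 0.001, -1.57]
force: [0.7, 0.2, 0.2]
opening: 0.0858
[ 0.43858006 -0.37639106  0.3212768 ] [-3.14127718e+00  1.43103931e-03 -1.57047903e+00] [ 0.55658149  0.34763224  0.10722934  1.49732916 -0.0392313   1.29929669
 -0.90248874]
```

```bash
python3 -m pendant '[{"rotation":[0,0,0],"slide":[-0.025,-0.015,0],"fingers":0},{"rotation":[0,0,0],"slide":[-0.06,-0.035,0],"fingers":0},{"rotation":[0,0,0],"slide":[-0.095,-0.055,0],"fingers":0},{"rotation":[0,0,0],"slide":[-0.13,-0.077,0],"fingers":0},{"rotation":[0,0,0],"slide":[-0.165,-0.098,0],"fingers":0},{"rotation":[0,0,0],"slide":[-0.2,-0.119,0],"fingers":0},{"rotation":[0,0,0],"slide":[-0.235,-0.14,0],"fingers":0},{"rotation":[0,0,0],"slide":[-0.265,-0.157,0],"fingers":0}]'
python3 -m pendant '[{"rotation":[0,0,0],"slide":[-0.02,-0.01,0],"fingers":0},{"rotation":[0,0,0],"slide":[-0.03,-0.016,0],"fingers":0},{"rotation":[0,0,0],"slide":[-0.037,-0.021,0],"fingers":0},{"rotation":[0,0,0],"slide":[-0.037,-0.021,0.03],"fingers":0},{"rotation":[0,0,0],"slide":[-0.037,-0.021,0.06],"fingers":0},{"rotation":[0,0,0],"slide":[-0.037,-0.021,0.08],"fingers":0},{"rotation":[0,0,0],"slide":[-0.037,-0.021,0.08],"fingers":0},{"rotation":[0,0,0],"slide":[-0.037,-0.021,0.08],"fingers":0}]'
python3 - <<'E'
from h import *
w=snap('wrist','w1.png'); o=robot.get_obs(); print(o['tcp_pos'],w['K'],w['R'],-w['R'].T@w['t'])
def pf(c,X):
    p=c['R']@np.array(X)+c['t']; th=np.arctan2(np.hypot(p[0],p[1]),p[2]); d=p[:2]/np.hypot(p[0],p[1])
    return c['K'][:2,2]+c['K'][0,0]*th*d
for X in((.617,-.0745,.172),(.5515,-.008,.172),(.618,.058,.172),(.485,-.305,.004),(.498,.298,.024)): print(X,pf(w,X))
E
```

```text
clock: 1.43
tcp_pos: [0.5943, -0.1114, 0.3205]
tcp_rot: [3.141, 0.001, -1.569]
force: [0.8, 0.0, -0.7]
opening: 0.0854
clock: 2.1
tcp_pos: [0.6135, -0.0792, 0.2407]
tcp_rot: [3.14, -0.001, -1.572]
force: [-0.4, 0.7, -0.4]
opening: 0.0854
[ 0.61449158 -0.07897313  0.24197809] [[325.1922621    0.         271.78904386]
 [  0.         325.1922621  212.88038571]
 [  0.           0.           1.        ]] [[-2.92338433e-03 -9.99995517e-01  6.47577172e-04]
 [-9.61102860e-01  2.98853075e-03  2.76174512e-01]
 [-2.76175210e-01  1.84975970e-04 -9.61107288e-01]] [ 0.68307801 -0.07797108  0.41642646]
(0.617, -0.0745, 0.172) [267.37596986 207.76089025]
(0.5515, -0.008, 0.172) [191.14949097 281.28759084]
(0.618, 0.058, 0.172) [111.42449477 207.51123585]
(0.485, -0.305, 0.004) [422.45137735 263.10992494]
(0.498, 0.298, 0.024) [ 38.93026964 256.65542746]
```

View pics/w1.png

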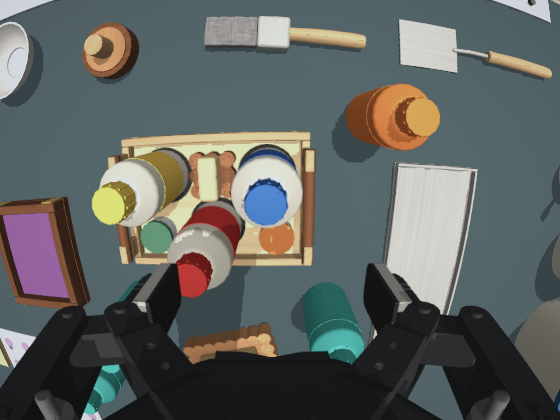

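The wrist view shows the blue cap at (266,201), red at (193,273) and yellow at (113,203), about 5 px further back than predicted. I'll take x about 3 mm larger and descend on blue.

```bash
python3 -m pendant '[{"rotation":[0,0,0],"slide":[-0.003,-0.003,0.015],"fingers":0},{"rotation":[0,0,0],"slide":[-0.005,-0.005,0.04],"fingers":0},{"rotation":[0,0,0],"slide":[-0.005,-0.005,0.065],"fingers":0},{"rotation":[0,0,0],"slide":[-0.005,-0.005,0.085],"fingers":0},{"rotation":[0,0,0],"slide":[-0.005,-0.005,0.099],"fingers":0},{"rotation":[0,0,0],"slide":[-0.005,-0.005,0.099],"fingers":0},{"rotation":[0,0,0],"slide":[-0.005,-0.005,0.099],"fingers":120},{"rotation":[0,0,0],"slide":[-0.005,-0.005,0.099],"fingers":255}]'
python3 -m pendant '[{"rotation":[0,0,0],"slide":[0,0,0],"fingers":255},{"rotation":[0,0,0],"slide":[0,0,0],"fingers":255},{"rotation":[0,0,0],"slide":[0,0,0],"fingers":255},{"rotation":[0,0,0],"slide":[0,0,0],"fingers":255},{"rotation":[0,0,0],"slide":[0,0,0],"fingers":255},{"rotation":[0,0,0],"slide":[0,0,0],"fingers":255},{"rotation":[0,0,0],"slide":[0,0,0],"fingers":255},{"rotation":[0,0,0],"slide":[0,0,0],"fingers":255}]'
```

```text
clock: 2.82
tcp_pos: [0.6206, -0.0731, 0.144]
tcp_rot: [-3.139, -0.0, -1.571]
force: [0.1, 0.7, 0.1]
opening: 0.064
clock: 3.48
tcp_pos: [0.6193, -0.0725, 0.1418]
tcp_rot: [3.141, 0.0, -1.57]
force: [-1.0, 0.7, -0.4]
opening: 0.0004
```

Opening is 0, so the grasp missed. I'll look before moving.

Run:
```python
from h import *
o=robot.get_obs(); print(o['tcp_pos'],o['opening'])
w=snap('wrist','w2.png');s=snap('scene','s2.png'); t=snap('top','t2.png')
im=s['image'][90:290,150:390]; im2=t['image'][60:260,190:430]
cv2.imwrite('pics/m2.png',np.hstack([cv2.resize(im,(400,334)),cv2.resize(im2,(400,334))])[:,:,::-1])
```

```text
[ 0.61929223 -0.07251236  0.1418415 ] 0.0003741900986564888
```

View pics/m2.png

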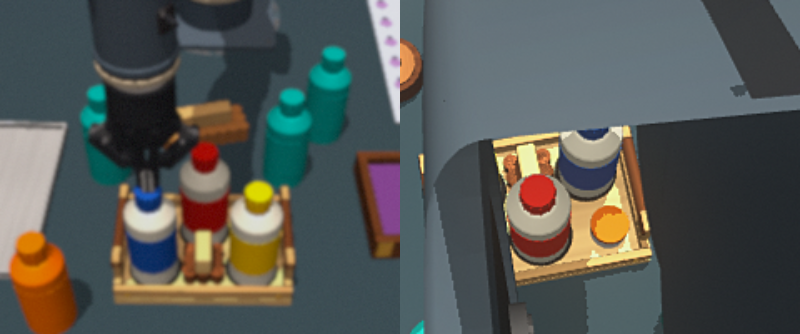

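Run:
```python
from h import *
s=dict(np.load('pics/s2.png.npz'))
for X in((.619,-.0725,.142),(.619,-.0725,.172),(.62,-.0735,.172),(.62,-.0735,.012)): print(X,proj(s,X))
a=dict(np.load('pics/scene0.png.npz'))
A=[x['image'][160:280,195:345] for x in (a,s)]
cv2.imwrite('pics/m3.png',np.hstack([cv2.resize(i,(400,320),interpolation=cv2.INTER_CUBIC) for i in A])[:,:,::-1])
```

```text
(0.619, -0.0725, 0.142) [239.57825504 211.63238971]
(0.619, -0.0725, 0.172) [238.69424513 201.89573756]
(0.62, -0.0735, 0.172) [238.16092409 202.25575228]
(0.62, -0.0735, 0.012) [242.47040572 248.94903367]
```

View pics/m3.png

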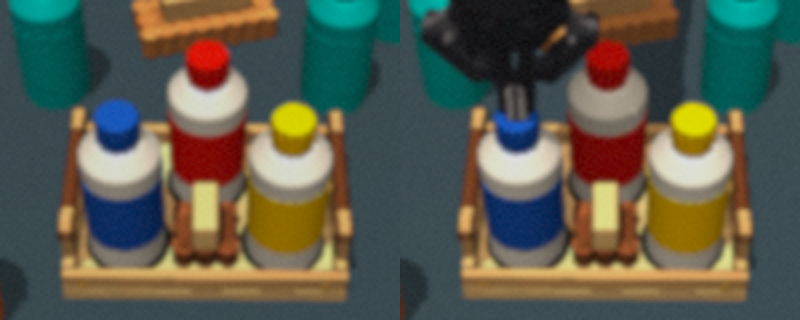

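View pics/w2.png

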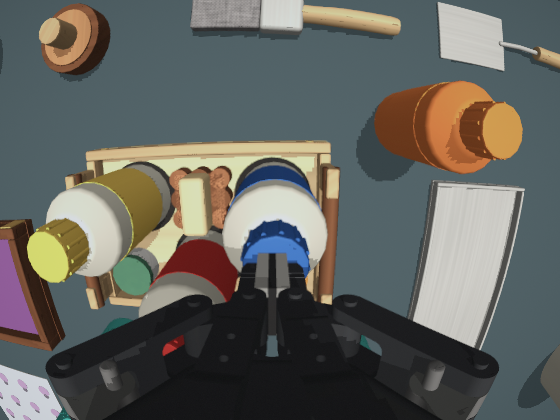

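```bash
cat >> h.py <<'E'
def pf(c,X):
    p=c['R']@np.array(X)+c['t']; r=np.hypot(p[0],p[1])
    return c['K'][:2,2]+c['K'][0,0]*np.arctan2(r,p[2])*p[:2]/r
def rf(c,uv,z):
    d=(np.array(uv)-c['K'][:2,2])/c['K'][0,0]; th=np.hypot(*d); v=np.r_[d/th*np.sin(th),np.cos(th)]
    d=c['R'].T@v; o=-c['R'].T@c['t']; return o+d*(z-o[2])/d[2]
E
python3 - <<'E'
from h import *
w=dict(np.load('pics/w2.png.npz')); print(-w['R'].T@w['t'])
for X in((.619,-.0725,.142),(.619,-.0725,.172),(.62,-.0735,.172),(.637,-.0735,.172),(.637,-.0735,.145)): print(X,pf(w,X))
w1=dict(np.load('pics/w1.png.npz'))
for p in((266,201),(193,273),(113,203)): print(rf(w1,p,.172))
cv2.imwrite('pics/m4.png',cv2.resize(w['image'][190:340,180:370],None,fx=4,fy=4,interpolation=cv2.INTER_CUBIC)[:,:,::-1])
E
```

```text
[ 0.6884959  -0.07125067  0.31774937]
(0.619, -0.0725, 0.142) [274.04306517 244.93742376]
(0.619, -0.0725, 0.172) [274.4342534  267.17098842]
(0.62, -0.0735, 0.172) [276.46667991 265.34440778]
(0.637, -0.0735, 0.172) [276.61550394 232.92535065]
(0.637, -0.0735, 0.145) [275.92620001 216.69389881]
[ 0.62242744 -0.07346934  0.172     ]
[ 0.55963922 -0.01049215  0.172     ]
[0.62192157 0.0558702  0.172     ]
```

View pics/m4.png

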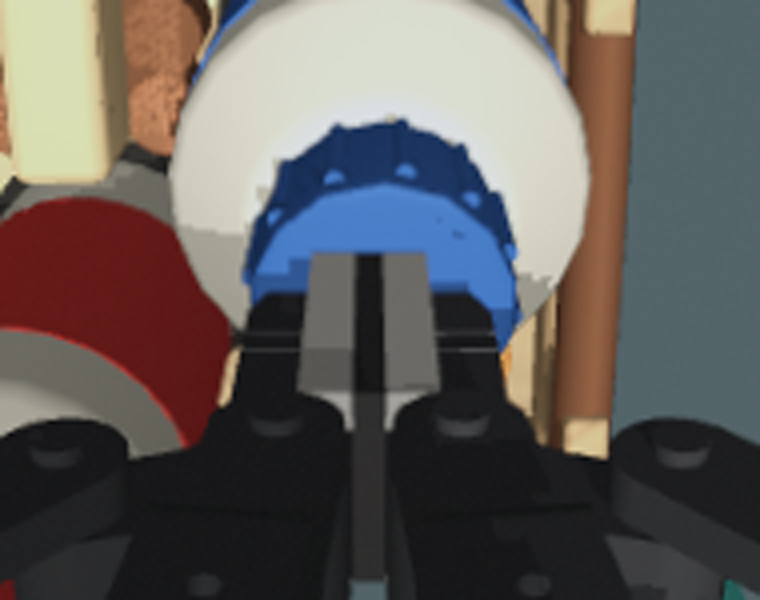

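The views agree that the shut fingertips are above the cap top, at about z 0.18, although the reported TCP z is 0.142. I'll check that offset in the earlier wrist picture and in free space.

```bash
python3 -m pendant '[{"rotation":[0,0,0],"slide":[0,0,-0.01],"fingers":255},{"rotation":[0,0,0],"slide":[0,0,-0.03],"fingers":255},{"rotation":[0,0,0],"slide":[0,0,-0.05],"fingers":255},{"rotation":[0,0,0],"slide":[0,0,-0.06],"fingers":255},{"rotation":[0,0,0],"slide":[0,0,-0.06],"fingers":255},{"rotation":[0,0,0],"slide":[0,0,-0.06],"fingers":255},{"rotation":[0,0,0],"slide":[0,0,-0.06],"fingers":255},{"rotation":[0,0,0],"slide":[0,0,-0.06],"fingers":255}]'
python3 - <<'E'
from h import *
o=robot.get_obs();p=o['tcp_pos']; print(p,o['tcp_rot'])
s=snap('scene','s5.png');w=snap('wrist','w5.png')
w1=dict(np.load('pics/w1.png.npz'))
for dy in(-.0428,.0428):
  for z in(.242,.255,.29): print('w1',dy,z,pf(w1,(.6255,-.079+dy,z)))
A=cv2.resize(s['image'][120:270,180:300],(400,500),interpolation=cv2.INTER_CUBIC)
for k,dz in enumerate((0,.02,.04)):
  u=proj(s,p+[0.011,0,dz]); q=pf(w,p+[.011,0,dz]); print(dz,u,q)
  for im,(x,y) in((A,((u[0]-180)*400/120,(u[1]-120)*500/150)),): cv2.circle(im,(int(x),int(y)),3,(255,[0,255,255][k],[0,0,255][k]),-1)
B=cv2.resize(w['image'][180:340,200:328],(400,500),interpolation=cv2.INTER_CUBIC)
for k,dz in enumerate((0,.02,.04)):
  q=pf(w,p+[.011,0,dz]); cv2.circle(B,(int((q[0]-200)*3.125),int((q[1]-180)*3.125)),3,(255,[0,255,255][k],[0,0,255][k]),-1)
cv2.imwrite('pics/m5.png',np.hstack([A,B])[:,:,::-1])
E
```

```text
clock: 4.3
tcp_pos: [0.6186, -0.0724, 0.2007]
tcp_rot: [3.14, 0.0, -1.57]
force: [0.4, 0.3, -0.4]
opening: 0.0
[ 0.61859267 -0.07244575  0.20070092] [ 3.13957445e+00  1.41197949e-04 -1.57015415e+00]
w1 -0.0428 0.242 [348.07511123 225.11015933]
w1 -0.0428 0.255 [353.37760424 232.63140417]
w1 -0.0428 0.29 [371.7224185  259.05603928]
w1 0.0428 0.242 [199.15411122 225.57559203]
w1 0.0428 0.255 [194.11786899 233.14473191]
w1 0.0428 0.29 [176.66758406 259.7684855 ]
0 [237.42011475 196.03262321] [274.06887177 226.55477354]
0.02 [236.75884895 188.90136406] [274.32408728 238.91430901]
0.04 [236.07250475 181.49965313] [274.64115262 254.40087681]
```

View pics/m5.png

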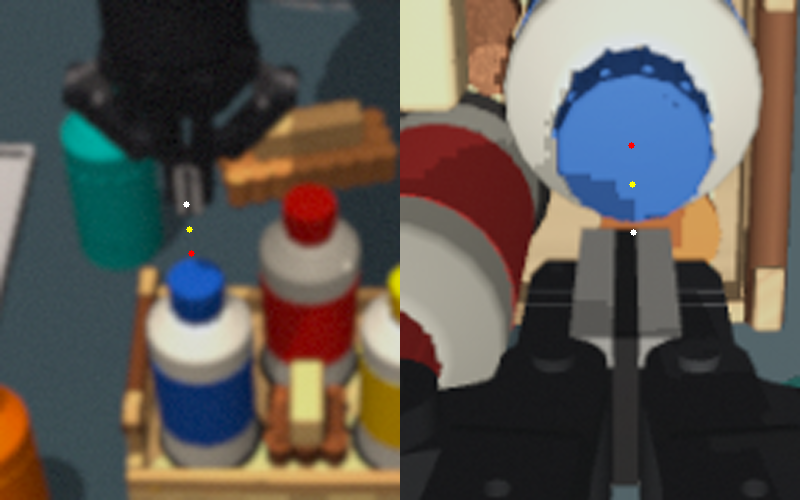

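Both cameras put the real fingertips about 37 mm behind the reported TCP: markers at dz = 40 mm nearly coincide with the tips in the scene and wrist crops. That also explains the contact-free closing above the cap. I'll command TCP z = desired tip − 0.037 and retry blue at TCP z 0.112.

```bash
python3 -m pendant '[{"rotation":[0,0,0],"slide":[0,0,0],"fingers":0},{"rotation":[0,0,0],"slide":[0,0,0],"fingers":0},{"rotation":[0,0,0],"slide":[0,0,0],"fingers":0},{"rotation":[0,0,0],"slide":[0,-0.001,0],"fingers":0},{"rotation":[0,0,0],"slide":[0.001,-0.001,0],"fingers":0},{"rotation":[0,0,0],"slide":[0.001,-0.001,0.01],"fingers":0},{"rotation":[0,0,0],"slide":[0.001,-0.001,0.025],"fingers":0},{"rotation":[0,0,0],"slide":[0.001,-0.001,0.035],"fingers":0}]'
python3 -m pendant '[{"rotation":[0,0,0],"slide":[0,0,0.01],"fingers":0},{"rotation":[0,0,0],"slide":[0,0,0.02],"fingers":0},{"rotation":[0,0,0],"slide":[0,0,0.03],"fingers":0},{"rotation":[0,0,0],"slide":[0,0,0.04],"fingers":0},{"rotation":[0,0,0],"slide":[0,0,0.048],"fingers":0},{"rotation":[0,0,0],"slide":[0,0,0.053],"fingers":0},{"rotation":[0,0,0],"slide":[0,0,0.053],"fingers":0},{"rotation":[0,0,0],"slide":[0,0,0.053],"fingers":0}]'
python3 -m pendant '[{"rotation":[0,0,0],"slide":[0,0,0],"fingers":255},{"rotation":[0,0,0],"slide":[0,0,0],"fingers":255},{"rotation":[0,0,0],"slide":[0,0,0],"fingers":255},{"rotation":[0,0,0],"slide":[0,0,0],"fingers":255},{"rotation":[0,0,0],"slide":[0,0,0],"fingers":255},{"rotation":[0,0,0],"slide":[0,0,0],"fingers":255},{"rotation":[0,0,0],"slide":[0,0,0],"fingers":255},{"rotation":[0,0,0],"slide":[0,0,0],"fingers":255}]'
```

```text
clock: 5.07
tcp_pos: [0.6198, -0.0735, 0.1653]
tcp_rot: [3.141, 0.0, -1.57]
force: [-0.9, 1.1, -1.2]
opening: 0.0854
clock: 5.73
tcp_pos: [0.6203, -0.0735, 0.1138]
tcp_rot: [3.141, 0.0, -1.57]
force: [0.4, 0.3, 0.7]
opening: 0.0857
clock: 6.4
tcp_pos: [0.6207, -0.0737, 0.1145]
tcp_rot: [-3.14, -0.0, -1.57]
force: [-0.3, -1.4, 4.8]
opening: 0.0323
```

Opening 0.032, so the blue cap is held. Lift and carry to the far spot on the tray.

```bash
python3 -m pendant '[{"rotation":[0,0,0],"slide":[0,0,-0.005],"fingers":255},{"rotation":[0,0,0],"slide":[0,0,-0.02],"fingers":255},{"rotation":[0,0,0],"slide":[0,0,-0.045],"fingers":255},{"rotation":[0,0,0],"slide":[0,0,-0.075],"fingers":255},{"rotation":[0,0,0],"slide":[0,0,-0.11],"fingers":255},{"rotation":[0,0,0],"slide":[0,0,-0.145],"fingers":255},{"rotation":[0,0,0],"slide":[0,0,-0.17],"fingers":255},{"rotation":[0,0,0],"slide":[0,0,-0.18],"fingers":255}]'
python3 -m pendant '[{"rotation":[0,0,0],"slide":[0.02,0.005,0],"fingers":255},{"rotation":[0,0,0],"slide":[0.055,0.012,0],"fingers":255},{"rotation":[0,0,0],"slide":[0.09,0.02,0],"fingers":255},{"rotation":[0,0,0],"slide":[0.125,0.028,0],"fingers":255},{"rotation":[0,0,0],"slide":[0.16,0.035,0],"fingers":255},{"rotation":[0,0,0],"slide":[0.195,0.042,0],"fingers":255},{"rotation":[0,0,0],"slide":[0.22,0.048,0],"fingers":255},{"rotation":[0,0,0],"slide":[0.233,0.05,0],"fingers":255}]'
python3 -m pendant '[{"rotation":[0,0,0],"slide":[0,0,0],"fingers":255},{"rotation":[0,0,0],"slide":[0,0,0.03],"fingers":255},{"rotation":[0,0,0],"slide":[0,0,0.06],"fingers":255},{"rotation":[0,0,0],"slide":[0,0,0.09],"fingers":255},{"rotation":[0,0,0],"slide":[0,0,0.12],"fingers":255},{"rotation":[0,0,0],"slide":[0,0,0.145],"fingers":255},{"rotation":[0,0,0],"slide":[0,0,0.155],"fingers":255},{"rotation":[0,0,0],"slide":[0,0,0.155],"fingers":255}]'
python3 - <<'E'
from h import *
w=snap('wrist','w6.png'); o=robot.get_obs(); print(o['tcp_pos'],o['opening'],o['force'])
s=snap('scene','s6.png')
A=cv2.resize(w['image'],(440,330)); B=cv2.resize(s['image'][120:320,60:280],(360,330))
cv2.imwrite('pics/m6.png',np.hstack([A,B])[:,:,::-1])
E
```

```text
clock: 7.07
tcp_pos: [0.6214, -0.0735, 0.2979]
tcp_rot: [-3.137, -0.0, -1.57]
force: [0.7, 1.1, -1.9]
opening: 0.0322
clock: 7.73
tcp_pos: [0.5677, -0.3111, 0.2922]
tcp_rot: [3.138, -0.001, -1.575]
force: [-0.5, -0.0, -3.3]
opening: 0.0323
clock: 8.4
tcp_pos: [0.5693, -0.3041, 0.1358]
tcp_rot: [3.137, 0.003, -1.569]
force: [-0.6, 0.3, -2.4]
opening: 0.0325
[ 0.57038166 -0.30509193  0.13802335] 0.032287826025544225 [ 0.80977338 -0.33725934 -2.03415582]
```

View pics/m6.png

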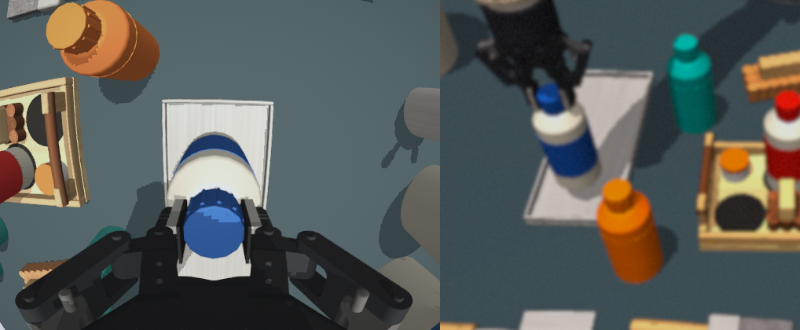

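Blue is held over the far end of the tray (cap at (215,225) in the wrist half), and the empty rubber pad shows in the tote. Lower and release.

```bash
python3 -m pendant '[{"rotation":[0,0,0],"slide":[0,0,0.008],"fingers":255},{"rotation":[0,0,0],"slide":[0,0,0.015],"fingers":255},{"rotation":[0,0,0],"slide":[0,0,0.021],"fingers":255},{"rotation":[0,0,0],"slide":[0,0,0.026],"fingers":255},{"rotation":[0,0,0],"slide":[0,0,0.029],"fingers":255},{"rotation":[0,0,0],"slide":[0,0,0.031],"fingers":255},{"rotation":[0,0,0],"slide":[0,0,0.031],"fingers":255},{"rotation":[0,0,0],"slide":[0,0,0.031],"fingers":255}]'
```

```text
clock: 9.17
tcp_pos: [0.5705, -0.3066, 0.1079]
tcp_rot: [-3.142, 0.0, -1.57]
force: [-0.1, 0.5, -1.8]
opening: 0.0322
```

```bash
python3 -m pendant '[{"rotation":[0,0,0],"slide":[0,0,0.0015],"fingers":255},{"rotation":[0,0,0],"slide":[0,0,0.0015],"fingers":255},{"rotation":[0,0,0],"slide":[0,0,0.0015],"fingers":0},{"rotation":[0,0,0],"slide":[0,0,0.0015],"fingers":0},{"rotation":[0,0,0],"slide":[0,0,0.0015],"fingers":0},{"rotation":[0,0,0],"slide":[0,0,0.0015],"fingers":0},{"rotation":[0,0,0],"slide":[0,0,0.0015],"fingers":0},{"rotation":[0,0,0],"slide":[0,0,0.0015],"fingers":0}]'
python3 -m pendant '[{"rotation":[0,0,0],"slide":[0,0,0],"fingers":0},{"rotation":[0,0,0],"slide":[0,0,-0.01],"fingers":0},{"rotation":[0,0,0],"slide":[0,0,-0.03],"fingers":0},{"rotation":[0,0,0],"slide":[0,0,-0.055],"fingers":0},{"rotation":[0,0,0],"slide":[0,0,-0.08],"fingers":0},{"rotation":[0,0,0],"slide":[-0.02,0,-0.105],"fingers":0},{"rotation":[0,0,0],"slide":[-0.045,0.003,-0.115],"fingers":0},{"rotation":[0,0,0],"slide":[-0.075,0.005,-0.12],"fingers":0}]'
python3 -m pendant '[{"rotation":[0,0,0],"slide":[-0.035,0.002,0],"fingers":0},{"rotation":[0,0,0],"slide":[-0.07,0.004,0],"fingers":0},{"rotation":[0,0,0],"slide":[-0.105,0.006,0],"fingers":0},{"rotation":[0,0,0],"slide":[-0.14,0.007,0],"fingers":0},{"rotation":[0,0,0],"slide":[-0.175,0.008,0],"fingers":0},{"rotation":[0,0,0],"slide":[-0.205,0.008,0],"fingers":0},{"rotation":[0,0,0],"slide":[-0.22,0.0085,0.01],"fingers":0},{"rotation":[0,0,0],"slide":[-0.2235,0.0085,0.02],"fingers":0}]'
python3 - <<'E'
from h import *
w=snap('wrist','w7.png'); o=robot.get_obs(); print(o['tcp_pos'],o['opening'])
hsv=cv2.cvtColor(w['image'],cv2.COLOR_RGB2HSV)
p=pf(w,(.557,-.008,.172)); print(p)
s=snap('scene','s7.png')
A=cv2.resize(w['image'],(440,330)); B=cv2.resize(s['image'][120:320,60:280],(360,330))
cv2.imwrite('pics/m7.png',np.hstack([A,B])[:,:,::-1])
E
```

```text
clock: 9.83
tcp_pos: [0.5705, -0.3066, 0.1065]
tcp_rot: [-3.141, -0.0, -1.57]
force: [-0.0, 0.0, -0.8]
opening: 0.0854
clock: 10.5
tcp_pos: [0.5659, -0.2328, 0.2295]
tcp_rot: [-3.138, -0.002, -1.573]
force: [0.8, 0.6, -0.3]
opening: 0.0855
clock: 11.17
tcp_pos: [0.5572, -0.0038, 0.2074]
tcp_rot: [-3.139, 0.002, -1.565]
force: [-0.6, 0.1, 0.0]
opening: 0.0853
[ 0.55601122 -0.00556843  0.20488289] 0.08567708381761684
[279.94980445 225.88684183]
```

View pics/m7.png

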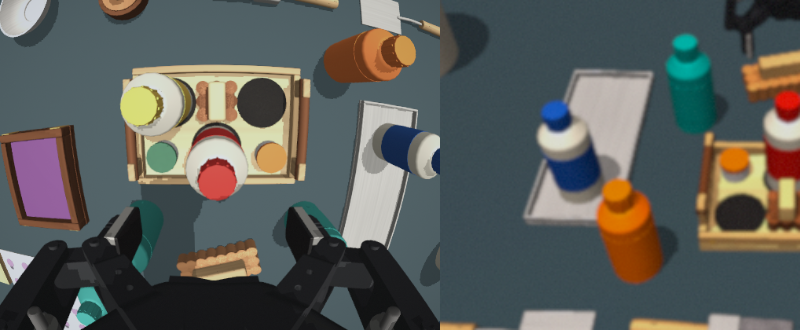

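Blue stands on the tray (base about (580,190) in the right half). The red cap is at (276,230) in full pixels versus (280,226) predicted, so I nudge y by +2 mm and grasp red.

```bash
python3 -m pendant '[{"rotation":[0,0,0],"slide":[-0.002,0.001,0.01],"fingers":0},{"rotation":[0,0,0],"slide":[-0.002,0.001,0.03],"fingers":0},{"rotation":[0,0,0],"slide":[-0.002,0.001,0.05],"fingers":0},{"rotation":[0,0,0],"slide":[-0.002,0.001,0.07],"fingers":0},{"rotation":[0,0,0],"slide":[-0.002,0.001,0.085],"fingers":0},{"rotation":[0,0,0],"slide":[-0.002,0.001,0.093],"fingers":0},{"rotation":[0,0,0],"slide":[-0.002,0.001,0.093],"fingers":0},{"rotation":[0,0,0],"slide":[-0.002,0.001,0.093],"fingers":0}]'
python3 -m pendant '[{"rotation":[0,0,0],"slide":[0,0,0],"fingers":255},{"rotation":[0,0,0],"slide":[0,0,0],"fingers":255},{"rotation":[0,0,0],"slide":[0,0,0],"fingers":255},{"rotation":[0,0,0],"slide":[0,0,0],"fingers":255},{"rotation":[0,0,0],"slide":[0,0,0],"fingers":255},{"rotation":[0,0,0],"slide":[0,0,0],"fingers":255},{"rotation":[0,0,0],"slide":[0,0,0],"fingers":255},{"rotation":[0,0,0],"slide":[0,0,0],"fingers":255}]'
```

```text
clock: 11.93
tcp_pos: [0.5559, -0.0071, 0.1135]
tcp_rot: [3.141, -0.0, -1.572]
force: [-0.5, 1.3, 0.0]
opening: 0.0854
clock: 12.6
tcp_pos: [0.5563, -0.0061, 0.1142]
tcp_rot: [-3.14, -0.0, -1.57]
force: [-1.2, -0.6, 5.8]
opening: 0.0325
```

```bash
python3 -m pendant '[{"rotation":[0,0,0],"slide":[0,0,-0.005],"fingers":255},{"rotation":[0,0,0],"slide":[0,0,-0.02],"fingers":255},{"rotation":[0,0,0],"slide":[0,0,-0.045],"fingers":255},{"rotation":[0,0,0],"slide":[0,0,-0.075],"fingers":255},{"rotation":[0,0,0],"slide":[0,0,-0.11],"fingers":255},{"rotation":[0,0,0],"slide":[0,0,-0.145],"fingers":255},{"rotation":[0,0,0],"slide":[0,0,-0.17],"fingers":255},{"rotation":[0,0,0],"slide":[0,0,-0.18],"fingers":255}]'
python3 -m pendant '[{"rotation":[0,0,0],"slide":[0.025,0.006,0],"fingers":255},{"rotation":[0,0,0],"slide":[0.062,0.015,0],"fingers":255},{"rotation":[0,0,0],"slide":[0.1,0.024,0],"fingers":255},{"rotation":[0,0,0],"slide":[0.14,0.033,0],"fingers":255},{"rotation":[0,0,0],"slide":[0.18,0.043,0],"fingers":255},{"rotation":[0,0,0],"slide":[0.22,0.052,0],"fingers":255},{"rotation":[0,0,0],"slide":[0.255,0.06,0],"fingers":255},{"rotation":[0,0,0],"slide":[0.28,0.066,0],"fingers":255}]'
python3 -m pendant '[{"rotation":[0,0,0],"slide":[0.013,0.003,0],"fingers":255},{"rotation":[0,0,0],"slide":[0.019,0.005,0],"fingers":255},{"rotation":[0,0,0],"slide":[0.019,0.005,0.025],"fingers":255},{"rotation":[0,0,0],"slide":[0.019,0.005,0.06],"fingers":255},{"rotation":[0,0,0],"slide":[0.019,0.005,0.095],"fingers":255},{"rotation":[0,0,0],"slide":[0.019,0.005,0.13],"fingers":255},{"rotation":[0,0,0],"slide":[0.019,0.005,0.15],"fingers":255},{"rotation":[0,0,0],"slide":[0.019,0.005,0.16],"fingers":255}]'
python3 -m pendant '[{"rotation":[0,0,0],"slide":[0,0,0.006],"fingers":255},{"rotation":[0,0,0],"slide":[0,0,0.012],"fingers":255},{"rotation":[0,0,0],"slide":[0,0,0.018],"fingers":255},{"rotation":[0,0,0],"slide":[0,0,0.023],"fingers":255},{"rotation":[0,0,0],"slide":[0,0,0.026],"fingers":255},{"rotation":[0,0,0],"slide":[0,0,0.0275],"fingers":255},{"rotation":[0,0,0],"slide":[0,0,0.0275],"fingers":255},{"rotation":[0,0,0],"slide":[0,0,0.0275],"fingers":255}]'
```

```text
clock: 13.27
tcp_pos: [0.5569, -0.006, 0.2974]
tcp_rot: [-3.136, 0.0, -1.57]
force: [0.5, -0.3, -2.1]
opening: 0.0325
clock: 13.93
tcp_pos: [0.4876, -0.2897, 0.2922]
tcp_rot: [3.139, -0.001, -1.574]
force: [-0.1, -0.4, -2.9]
opening: 0.032
clock: 14.6
tcp_pos: [0.4839, -0.3019, 0.1299]
tcp_rot: [3.137, 0.004, -1.568]
force: [-0.5, 0.7, -3.4]
opening: 0.0321
clock: 15.27
tcp_pos: [0.4851, -0.3053, 0.1063]
tcp_rot: [-3.141, -0.0, -1.57]
force: [-0.7, -0.4, -1.2]
opening: 0.0324
```

```bash
python3 -m pendant '[{"rotation":[0,0,0],"slide":[0,0,0],"fingers":0},{"rotation":[0,0,0],"slide":[0,0,0],"fingers":0},{"rotation":[0,0,0],"slide":[0,0,0],"fingers":0},{"rotation":[0,0,0],"slide":[0,0,0],"fingers":0},{"rotation":[0,0,0],"slide":[0,0,0],"fingers":0},{"rotation":[0,0,0],"slide":[0,0,0],"fingers":0},{"rotation":[0,0,0],"slide":[0,0,0],"fingers":0},{"rotation":[0,0,0],"slide":[0,0,-0.005],"fingers":0}]'
python3 -m pendant '[{"rotation":[0,0,0],"slide":[0,0,-0.01],"fingers":0},{"rotation":[0,0,0],"slide":[0,0,-0.03],"fingers":0},{"rotation":[0,0,0],"slide":[0,0,-0.055],"fingers":0},{"rotation":[0,0,0],"slide":[0,0,-0.08],"fingers":0},{"rotation":[0,0,0],"slide":[0,0,-0.105],"fingers":0},{"rotation":[0,0,0],"slide":[-0.02,-0.008,-0.115],"fingers":0},{"rotation":[0,0,0],"slide":[-0.05,-0.019,-0.115],"fingers":0},{"rotation":[0,0,0],"slide":[-0.08,-0.03,-0.115],"fingers":0}]'
python3 -m pendant '[{"rotation":[0,0,0],"slide":[-0.035,-0.013,0],"fingers":0},{"rotation":[0,0,0],"slide":[-0.07,-0.026,0],"fingers":0},{"rotation":[0,0,0],"slide":[-0.105,-0.04,0],"fingers":0},{"rotation":[0,0,0],"slide":[-0.14,-0.053,0],"fingers":0},{"rotation":[0,0,0],"slide":[-0.175,-0.066,0],"fingers":0},{"rotation":[0,0,0],"slide":[-0.21,-0.079,0],"fingers":0},{"rotation":[0,0,0],"slide":[-0.245,-0.092,0],"fingers":0},{"rotation":[0,0,0],"slide":[-0.27,-0.1,0],"fingers":0}]'
python3 -m pendant '[{"rotation":[0,0,0],"slide":[-0.0135,-0.006,0],"fingers":0},{"rotation":[0,0,0],"slide":[-0.0135,-0.006,0],"fingers":0},{"rotation":[0,0,0],"slide":[-0.0135,-0.006,0],"fingers":0},{"rotation":[0,0,0],"slide":[-0.0135,-0.006,0],"fingers":0},{"rotation":[0,0,0],"slide":[-0.0135,-0.006,0],"fingers":0},{"rotation":[0,0,0],"slide":[-0.0135,-0.006,0],"fingers":0},{"rotation":[0,0,0],"slide":[-0.0135,-0.006,0],"fingers":0},{"rotation":[0,0,0],"slide":[-0.0135,-0.006,0],"fingers":0}]'
python3 - <<'E'
from h import *
w=snap('wrist','w8.png'); o=robot.get_obs(); print(o['tcp_pos'],o['opening'])
hsv=cv2.cvtColor(w['image'],cv2.COLOR_RGB2HSV)
m=cv2.inRange(hsv,(26,130,200),(34,255,255)); n,l,s,c=cv2.connectedComponentsWithStats(m)
for i in np.argsort(-s[1:,4])[:2]+1: print(s[i],c[i],rf(w,c[i],.172))
print(pf(w,(.621,.0585,.172)))
E
```

```text
clock: 15.93
tcp_pos: [0.4845, -0.3048, 0.1103]
tcp_rot: [3.14, 0.001, -1.57]
force: [0.0, 0.5, -0.6]
opening: 0.0855
clock: 16.6
tcp_pos: [0.5154, -0.2253, 0.2281]
tcp_rot: [-3.139, -0.001, -1.573]
force: [0.1, -0.1, -0.5]
opening: 0.0855
clock: 17.27
tcp_pos: [0.6156, 0.0492, 0.2269]
tcp_rot: [-3.14, 0.002, -1.567]
force: [0.7, -0.2, 0.0]
opening: 0.0854
clock: 17.93
tcp_pos: [0.6206, 0.0577, 0.2261]
tcp_rot: [-3.142, -0.0, -1.571]
force: [0.1, -0.7, -0.4]
opening: 0.0854
[0.62069359 0.05790173 0.22603763] 0.08530081967235414
[272.46171186 217.1381237 ]
```

```bash
python3 - <<'E'
from h import *
w=dict(np.load('pics/w8.png.npz')); hsv=cv2.cvtColor(w['image'],cv2.COLOR_RGB2HSV)
print(hsv[217,272],hsv[170,272])
h0=hsv[217,272].astype(int)
m=cv2.inRange(hsv,(int(h0[0])-3,100,int(h0[2])-25),(int(h0[0])+3,255,255)); n,l,s,c=cv2.connectedComponentsWithStats(m); i=l[217,272]; print(s[i],c[i],rf(w,c[i],.172))
E
python3 -m pendant '[{"rotation":[0,0,0],"slide":[0,0,0.01],"fingers":0},{"rotation":[0,0,0],"slide":[0,0,0.03],"fingers":0},{"rotation":[0,0,0],"slide":[0,0,0.055],"fingers":0},{"rotation":[0,0,0],"slide":[0,0,0.06],"fingers":0},{"rotation":[0,0,0],"slide":[0,0,0.06],"fingers":0},{"rotation":[0,0,0],"slide":[0,0,0.06],"fingers":0},{"rotation":[0,0,0],"slide":[0,0,0.06],"fingers":0},{"rotation":[0,0,0],"slide":[0,0,0.06],"fingers":0}]'
```

```text
[ 31 118 221] [ 32  17 216]
[ 245  198   47   42 1451] [268.16057891 218.5616816 ] [0.6199076  0.06168066 0.172     ]
clock: 18.65
tcp_pos: [0.6215, 0.0586, 0.1672]
tcp_rot: [-3.14, 0.0, -1.57]
force: [-0.2, 0.2, 0.2]
opening: 0.0855
```

```bash
python3 -m pendant '[{"rotation":[0,0,0],"slide":[-0.0015,0,0.01],"fingers":0},{"rotation":[0,0,0],"slide":[-0.0015,0,0.02],"fingers":0},{"rotation":[0,0,0],"slide":[-0.0015,0,0.03],"fingers":0},{"rotation":[0,0,0],"slide":[-0.0015,0,0.04],"fingers":0},{"rotation":[0,0,0],"slide":[-0.0015,0,0.048],"fingers":0},{"rotation":[0,0,0],"slide":[-0.0015,0,0.053],"fingers":0},{"rotation":[0,0,0],"slide":[-0.0015,0,0.053],"fingers":0},{"rotation":[0,0,0],"slide":[-0.0015,0,0.053],"fingers":0}]'
python3 -m pendant '[{"rotation":[0,0,0],"slide":[0,0,0],"fingers":255},{"rotation":[0,0,0],"slide":[0,0,0],"fingers":255},{"rotation":[0,0,0],"slide":[0,0,0],"fingers":255},{"rotation":[0,0,0],"slide":[0,0,0],"fingers":255},{"rotation":[0,0,0],"slide":[0,0,0],"fingers":255},{"rotation":[0,0,0],"slide":[0,0,0],"fingers":255},{"rotation":[0,0,0],"slide":[0,0,0],"fingers":255},{"rotation":[0,0,0],"slide":[0,0,0],"fingers":255}]'
```

```text
clock: 19.32
tcp_pos: [0.6206, 0.0599, 0.1125]
tcp_rot: [3.141, -0.0, -1.57]
force: [0.1, -0.5, 0.4]
opening: 0.0852
clock: 19.98
tcp_pos: [0.6211, 0.0602, 0.1135]
tcp_rot: [-3.141, 0.0, -1.57]
force: [-1.1, 1.5, 5.6]
opening: 0.0323
```

```bash
python3 -m pendant '[{"rotation":[0,0,0],"slide":[0,0,-0.005],"fingers":255},{"rotation":[0,0,0],"slide":[0,0,-0.02],"fingers":255},{"rotation":[0,0,0],"slide":[0,0,-0.045],"fingers":255},{"rotation":[0,0,0],"slide":[0,0,-0.075],"fingers":255},{"rotation":[0,0,0],"slide":[0,0,-0.11],"fingers":255},{"rotation":[0,0,0],"slide":[0,0,-0.145],"fingers":255},{"rotation":[0,0,0],"slide":[0,0,-0.17],"fingers":255},{"rotation":[0,0,0],"slide":[0,0,-0.18],"fingers":255}]'
python3 -m pendant '[{"rotation":[0,0,0],"slide":[0.02,0.012,0],"fingers":255},{"rotation":[0,0,0],"slide":[0.05,0.03,0],"fingers":255},{"rotation":[0,0,0],"slide":[0.08,0.049,0],"fingers":255},{"rotation":[0,0,0],"slide":[0.11,0.067,0],"fingers":255},{"rotation":[0,0,0],"slide":[0.14,0.085,0],"fingers":255},{"rotation":[0,0,0],"slide":[0.17,0.104,0],"fingers":255},{"rotation":[0,0,0],"slide":[0.2,0.122,0],"fingers":255},{"rotation":[0,0,0],"slide":[0.23,0.14,0],"fingers":255}]'
python3 -m pendant '[{"rotation":[0,0,0],"slide":[0.03,0.018,0],"fingers":255},{"rotation":[0,0,0],"slide":[0.06,0.036,0],"fingers":255},{"rotation":[0,0,0],"slide":[0.09,0.055,0],"fingers":255},{"rotation":[0,0,0],"slide":[0.115,0.07,0],"fingers":255},{"rotation":[0,0,0],"slide":[0.13,0.08,0],"fingers":255},{"rotation":[0,0,0],"slide":[0.133,0.081,0],"fingers":255},{"rotation":[0,0,0],"slide":[0.133,0.081,0.01],"fingers":255},{"rotation":[0,0,0],"slide":[0.133,0.081,0.03],"fingers":255}]'
python3 -m pendant '[{"rotation":[0,0,0],"slide":[0,0,0.03],"fingers":255},{"rotation":[0,0,0],"slide":[0,0,0.06],"fingers":255},{"rotation":[0,0,0],"slide":[0,0,0.09],"fingers":255},{"rotation":[0,0,0],"slide":[0,0,0.115],"fingers":255},{"rotation":[0,0,0],"slide":[0,0,0.13],"fingers":255},{"rotation":[0,0,0],"slide":[0,0,0.14],"fingers":255},{"rotation":[0,0,0],"slide":[0,0,0.145],"fingers":255},{"rotation":[0,0,0],"slide":[0,0,0.145],"fingers":255}]'
```

```text
clock: 20.65
tcp_pos: [0.6218, 0.0599, 0.2968]
tcp_rot: [-3.137, 0.001, -1.571]
force: [0.5, -0.7, -3.0]
opening: 0.0323
clock: 21.32
tcp_pos: [0.4789, -0.1712, 0.2916]
tcp_rot: [3.139, 0.001, -1.57]
force: [1.6, -1.6, -3.0]
opening: 0.032
clock: 21.98
tcp_pos: [0.4003, -0.3037, 0.2632]
tcp_rot: [-3.14, -0.001, -1.571]
force: [0.1, -0.5, -3.8]
opening: 0.0323
clock: 22.65
tcp_pos: [0.3991, -0.3021, 0.1163]
tcp_rot: [3.139, 0.002, -1.57]
force: [0.4, -0.2, -3.4]
opening: 0.0322
```

Lower the last 11 mm, release, rise and take a look.

```bash
python3 -m pendant '[{"rotation":[0,0,0],"slide":[0,0,0.004],"fingers":255},{"rotation":[0,0,0],"slide":[0,0,0.008],"fingers":255},{"rotation":[0,0,0],"slide":[0,0,0.011],"fingers":255},{"rotation":[0,0,0],"slide":[0,0,0.0125],"fingers":255},{"rotation":[0,0,0],"slide":[0,0,0.0125],"fingers":255},{"rotation":[0,0,0],"slide":[0,0,0.0125],"fingers":255},{"rotation":[0,0,0],"slide":[0,0,0.0125],"fingers":0},{"rotation":[0,0,0],"slide":[0,0,0.0125],"fingers":0}]'
python3 -m pendant '[{"rotation":[0,0,0],"slide":[0,0,0],"fingers":0},{"rotation":[0,0,0],"slide":[0,0,0],"fingers":0},{"rotation":[0,0,0],"slide":[0,0,0],"fingers":0},{"rotation":[0,0,0],"slide":[0,0,0],"fingers":0},{"rotation":[0,0,0],"slide":[0,0,-0.005],"fingers":0},{"rotation":[0,0,0],"slide":[0,0,-0.02],"fingers":0},{"rotation":[0,0,0],"slide":[0,0,-0.045],"fingers":0},{"rotation":[0,0,0],"slide":[0,0,-0.075],"fingers":0}]'
python3 -m pendant '[{"rotation":[0,0,0],"slide":[-0.005,-0.005,-0.02],"fingers":0},{"rotation":[0,0,0],"slide":[-0.025,-0.02,-0.03],"fingers":0},{"rotation":[0,0,0],"slide":[-0.055,-0.04,-0.03],"fingers":0},{"rotation":[0,0,0],"slide":[-0.085,-0.062,-0.03],"fingers":0},{"rotation":[0,0,0],"slide":[-0.115,-0.085,-0.03],"fingers":0},{"rotation":[0,0,0],"slide":[-0.14,-0.106,-0.03],"fingers":0},{"rotation":[0,0,0],"slide":[-0.17,-0.13,-0.03],"fingers":0},{"rotation":[0,0,0],"slide":[-0.2,-0.15,-0.03],"fingers":0}]'
python3 -m pendant '[{"rotation":[0,0,0],"slide":[-0.02,-0.015,0],"fingers":0},{"rotation":[0,0,0],"slide":[-0.045,-0.034,0],"fingers":0},{"rotation":[0,0,0],"slide":[-0.07,-0.052,0],"fingers":0},{"rotation":[0,0,0],"slide":[-0.09,-0.066,0],"fingers":0},{"rotation":[0,0,0],"slide":[-0.095,-0.07,0],"fingers":0},{"rotation":[0,0,0],"slide":[-0.095,-0.07,0],"fingers":0},{"rotation":[0,0,0],"slide":[-0.095,-0.07,0],"fingers":0},{"rotation":[0,0,0],"slide":[-0.095,-0.07,0],"fingers":0}]'
python3 - <<'E'
from h import *
w=snap('wrist','w9.png'); o=robot.get_obs(); print(o['tcp_pos'],o['opening'])
s=snap('scene','s9.png')
for X in((.62,-.008,.066),(.62,.017,.066),(.595,-.008,.066)): print(pf(w,X), proj(s,X))
A=cv2.resize(w['image'][60:340,:],(480,240)); A=w['image'][90:300,140:420]; A=cv2.resize(A,(440,330)); B=cv2.resize(s['image'][120:320,90:310],(360,330))
cv2.imwrite('pics/m9.png',np.hstack([A,B])[:,:,::-1])
E
```

```text
clock: 23.32
tcp_pos: [0.4002, -0.3034, 0.1057]
tcp_rot: [-3.141, -0.0, -1.57]
force: [-0.9, -0.4, 0.1]
opening: 0.0555
clock: 23.98
tcp_pos: [0.399, -0.3026, 0.1805]
tcp_rot: [3.139, 0.001, -1.57]
force: [0.5, -0.1, 1.0]
opening: 0.0856
clock: 24.65
tcp_pos: [0.5511, -0.1016, 0.2109]
tcp_rot: [-3.141, -0.0, -1.571]
force: [0.6, -0.8, 0.0]
opening: 0.0853
clock: 25.32
tcp_pos: [0.619, -0.0099, 0.2106]
tcp_rot: [3.141, -0.001, -1.572]
force: [-0.1, 0.0, 0.2]
opening: 0.0856
[ 0.61905798 -0.00998028  0.2106886 ] 0.08557374984251279
[271.0249218  190.67416547] [270.87258276 235.01380187]
[246.24698129 190.79343814] [282.22033103 235.19478307]
[271.10824372 214.517174  ] [271.14467415 226.17610776]
```

View pics/m9.png

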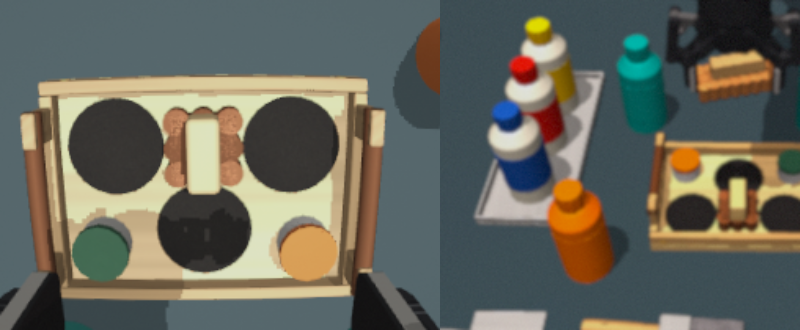

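All three bottles stand on the tray, the two tins are in place, and the block's grip is at about (270,188) in wrist pixels, or (.622,−.007), aligned with the tote. Grasp the block across its 22 mm width.

```bash
python3 -m pendant '[{"rotation":[0,0,0],"slide":[-0.002,-0.002,0.02],"fingers":0},{"rotation":[0,0,0],"slide":[-0.002,-0.002,0.05],"fingers":0},{"rotation":[0,0,0],"slide":[-0.002,-0.002,0.085],"fingers":0},{"rotation":[0,0,0],"slide":[-0.002,-0.002,0.12],"fingers":0},{"rotation":[0,0,0],"slide":[-0.002,-0.002,0.15],"fingers":0},{"rotation":[0,0,0],"slide":[-0.002,-0.002,0.165],"fingers":0},{"rotation":[0,0,0],"slide":[-0.002,-0.002,0.17],"fingers":0},{"rotation":[0,0,0],"slide":[-0.002,-0.002,0.17],"fingers":0}]'
python3 -m pendant '[{"rotation":[0,0,0],"slide":[0,0,0.01],"fingers":0},{"rotation":[0,0,0],"slide":[0,0,0.02],"fingers":0},{"rotation":[0,0,0],"slide":[0,0,0.03],"fingers":0},{"rotation":[0,0,0],"slide":[0,0,0.036],"fingers":0},{"rotation":[0,0,0],"slide":[0,0,0.039],"fingers":0},{"rotation":[0,0,0],"slide":[0,0,0.039],"fingers":0},{"rotation":[0,0,0],"slide":[0,0,0.039],"fingers":0},{"rotation":[0,0,0],"slide":[0,0,0.039],"fingers":0}]'
python3 -m pendant '[{"rotation":[0,0,0],"slide":[0,0,0],"fingers":255},{"rotation":[0,0,0],"slide":[0,0,0],"fingers":255},{"rotation":[0,0,0],"slide":[0,0,0],"fingers":255},{"rotation":[0,0,0],"slide":[0,0,0],"fingers":255},{"rotation":[0,0,0],"slide":[0,0,0],"fingers":255},{"rotation":[0,0,0],"slide":[0,0,0],"fingers":255},{"rotation":[0,0,0],"slide":[0,0,0],"fingers":255},{"rotation":[0,0,0],"slide":[0,0,0],"fingers":255}]'
```

```text
clock: 26.08
tcp_pos: [0.6209, -0.0069, 0.0395]
tcp_rot: [3.139, -0.0, -1.571]
force: [-1.3, -0.0, 1.0]
opening: 0.0853
clock: 26.75
tcp_pos: [0.6221, -0.006, 0.0017]
tcp_rot: [-3.141, 0.0, -1.57]
force: [1.2, -1.0, -0.3]
opening: 0.0856
clock: 27.42
tcp_pos: [0.6223, -0.0062, 0.002]
tcp_rot: [-3.14, -0.0, -1.57]
force: [0.1, -0.9, 6.2]
opening: 0.0212
```

```bash
python3 -m pendant '[{"rotation":[0,0,0],"slide":[0,0,-0.005],"fingers":255},{"rotation":[0,0,0],"slide":[0,0,-0.015],"fingers":255},{"rotation":[0,0,0],"slide":[0,0,-0.035],"fingers":255},{"rotation":[0,0,0],"slide":[0,0,-0.06],"fingers":255},{"rotation":[0,0,0],"slide":[0,0,-0.09],"fingers":255},{"rotation":[0,0,0],"slide":[0,0,-0.12],"fingers":255},{"rotation":[0,0,0],"slide":[-0.01,0.004,-0.135],"fingers":255},{"rotation":[0,0,0],"slide":[-0.03,0.012,-0.14],"fingers":255}]'
python3 -m pendant '[{"rotation":[0,0,0],"slide":[-0.03,0.012,0],"fingers":255},{"rotation":[0,0,0],"slide":[-0.065,0.026,0],"fingers":255},{"rotation":[0,0,0],"slide":[-0.1,0.04,0],"fingers":255},{"rotation":[0,0,0],"slide":[-0.135,0.054,0],"fingers":255},{"rotation":[0,0,0],"slide":[-0.17,0.068,0],"fingers":255},{"rotation":[0,0,0],"slide":[-0.205,0.082,0],"fingers":255},{"rotation":[0,0,0],"slide":[-0.24,0.097,0],"fingers":255},{"rotation":[0,0,0],"slide":[-0.26,0.105,0],"fingers":255}]'
python3 -m pendant '[{"rotation":[0,0,0],"slide":[-0.01,0.004,0],"fingers":255},{"rotation":[0,0,0],"slide":[-0.013,0.005,0],"fingers":255},{"rotation":[0,0,0],"slide":[-0.013,0.005,0],"fingers":255},{"rotation":[0,0,0],"slide":[-0.013,0.005,0],"fingers":255},{"rotation":[0,0,0],"slide":[-0.013,0.005,0],"fingers":255},{"rotation":[0,0,0],"slide":[-0.013,0.005,0],"fingers":255},{"rotation":[0,0,0],"slide":[-0.013,0.005,0],"fingers":255},{"rotation":[0,0,0],"slide":[-0.013,0.005,0],"fingers":255}]'
python3 - <<'E'
from h import *
w=snap('wrist','w10.png'); o=robot.get_obs(); print(o['tcp_pos'],o['tcp_rot'],o['opening'])
s=snap('scene','s10.png')
a=dict(np.load('pics/top0.png.npz'))
A=cv2.resize(w['image'][100:300,130:430],(390,260*1)); B=cv2.resize(a['image'][185:325,55:175],(390,455)); C=cv2.resize(s['image'][150:260,340:460],(390,357))
im=np.zeros((600,800,3),np.uint8); im[:260,:390]=A; im[260:260+340,:390]=cv2.resize(C,(390,340)); im[:455,400:790]=B
cv2.imwrite('pics/m10.png',im[:,:,::-1])
for c,f,n in((w,rf,'w'),(s,ray2z,'s'),(a,ray2z,'t')):
  hsv=cv2.cvtColor(c['image'],cv2.COLOR_RGB2HSV); m=cv2.inRange(hsv,(135,80,60),(158,255,255))
  k,l,st,ce=cv2.connectedComponentsWithStats(m); i=1+np.argmax(st[1:,4]); r=cv2.minAreaRect(np.argwhere(l==i)[:,::-1].astype(np.float32))
  q=cv2.boxPoints(r); W=np.array([f(c,p,.024)[:2] for p in q]); print(n,st[i],W.round(4).tolist(),W.mean(0))
E
```

```text
clock: 28.08
tcp_pos: [0.6119, 0.0211, 0.1455]
tcp_rot: [-3.136, -0.001, -1.575]
force: [-0.3, 0.4, -1.8]
opening: 0.0213
clock: 28.75
tcp_pos: [0.5018, 0.2888, 0.1421]
tcp_rot: [3.141, 0.002, -1.566]
force: [0.3, -0.0, -1.2]
opening: 0.0211
clock: 29.42
tcp_pos: [0.5, 0.2961, 0.1414]
tcp_rot: [-3.142, -0.0, -1.572]
force: [-0.2, 0.8, -1.4]
opening: 0.0213
[0.49988458 0.29636905 0.14139696] [ 3.14157623e+00 -9.92777844e-05 -1.57111541e+00] 0.020991220009706407
w [  195   116   136   157 11456] [[0.5724, 0.3678], [0.5787, 0.2452], [0.4314, 0.2303], [0.4227, 0.3677]] [0.50130097 0.30276347]
s [ 372  188   58   42 2017] [[0.5648, 0.2295], [0.4298, 0.2474], [0.4265, 0.3948], [0.5621, 0.3649]] [0.49578029 0.30913634]
t [  76  211   74   91 5084] [[0.5801, 0.3725], [0.576, 0.248], [0.4219, 0.2423], [0.4265, 0.3611]] [0.50111607 0.30598314]
```

View pics/m10.png

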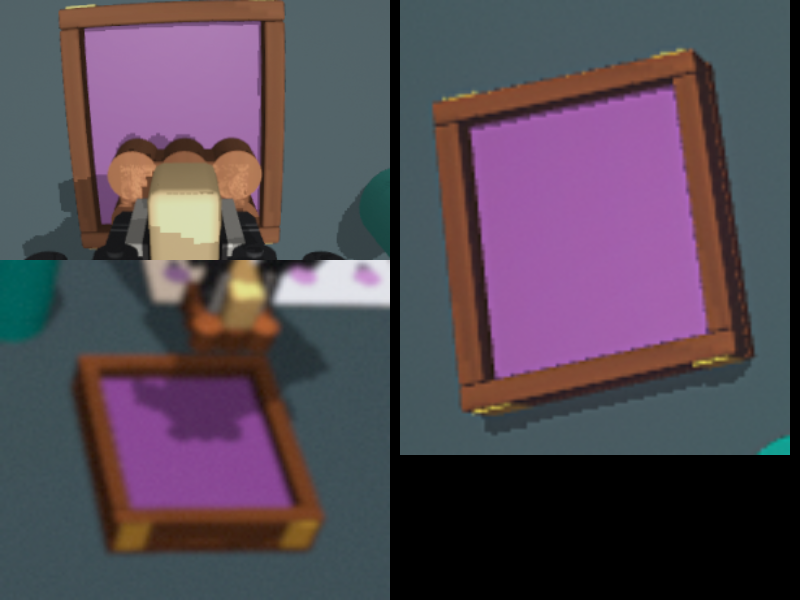

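Run:
```python
from h import *
L=lambda f:dict(np.load('pics/'+f+'.npz'))
for n,f,q in(('top0.png',ray2z,[(65.5,216.7),(145.5,201),(158.1,293.3),(74.4,311.2)]),('w10.png',rf,[(176.9,115.4),(348.5,101.5),(347,284.6),(193,290)]),('s10.png',ray2z,[(364,181.7),(421.5,181.7),(439,233.5),(373.8,232.5)])):
  c=L(n); w=np.array([f(c,p,.04)[:2] for p in q]); print(n,w.round(3).tolist(),w.mean(0).round(4),np.linalg.norm(np.roll(w,-1,0)-w,axis=1).round(3))
w=L('w10.png'); p=np.array([.4999,.2964,.1414])
# held block: top of grip z = .066+(.1414-.002)
for dx in(-.025,0,.025): print(dx,pf(w,p+[dx,0,.064]))
```

```text
top0.png [[0.584, 0.378], [0.587, 0.229], [0.414, 0.225], [0.41, 0.372]] [0.4988 0.3009] [0.149 0.173 0.148 0.174]
w10.png [[0.578, 0.379], [0.589, 0.232], [0.417, 0.224], [0.411, 0.376]] [0.4985 0.3026] [0.148 0.172 0.152 0.167]
s10.png [[0.423, 0.225], [0.42, 0.373], [0.588, 0.378], [0.588, 0.228]] [0.5048 0.3008] [0.148 0.168 0.15  0.165]
-0.025 [274.34424985 350.16185994]
0 [274.45188098 302.75657425]
0.025 [274.52859471 245.0231232 ]
```

Pad centre is about (.4995,.3015), with the three cameras within 6 mm. The block sits about 1 mm behind the TCP, so place with TCP at (.501,.3015).

```bash
python3 -m pendant '[{"rotation":[0,0,0],"slide":[-0.005,-0.001,0.01],"fingers":255},{"rotation":[0,0,0],"slide":[-0.005,-0.001,0.03],"fingers":255},{"rotation":[0,0,0],"slide":[-0.005,-0.001,0.055],"fingers":255},{"rotation":[0,0,0],"slide":[-0.005,-0.001,0.08],"fingers":255},{"rotation":[0,0,0],"slide":[-0.005,-0.001,0.1],"fingers":255},{"rotation":[0,0,0],"slide":[-0.005,-0.001,0.11],"fingers":255},{"rotation":[0,0,0],"slide":[-0.005,-0.001,0.115],"fingers":255},{"rotation":[0,0,0],"slide":[-0.005,-0.001,0.115],"fingers":255}]'
python3 -m pendant '[{"rotation":[0,0,0],"slide":[0,0,0.003],"fingers":255},{"rotation":[0,0,0],"slide":[0,0,0.006],"fingers":255},{"rotation":[0,0,0],"slide":[0,0,0.009],"fingers":255},{"rotation":[0,0,0],"slide":[0,0,0.011],"fingers":255},{"rotation":[0,0,0],"slide":[0,0,0.012],"fingers":255},{"rotation":[0,0,0],"slide":[0,0,0.0125],"fingers":255},{"rotation":[0,0,0],"slide":[0,0,0.0125],"fingers":255},{"rotation":[0,0,0],"slide":[0,0,0.0125],"fingers":255}]'
```

```text
clock: 30.18
tcp_pos: [0.5002, 0.3018, 0.0254]
tcp_rot: [3.14, -0.001, -1.57]
force: [0.9, 0.3, -0.4]
opening: 0.0213
clock: 30.85
tcp_pos: [0.5007, 0.302, 0.014]
tcp_rot: [-3.141, 0.0, -1.57]
force: [-0.5, 0.4, -0.7]
opening: 0.0212
```

```bash
python3 -m pendant '[{"rotation":[0,0,0],"slide":[0,0,0],"fingers":0},{"rotation":[0,0,0],"slide":[0,0,0],"fingers":0},{"rotation":[0,0,0],"slide":[0,0,0],"fingers":0},{"rotation":[0,0,0],"slide":[0,0,0],"fingers":0},{"rotation":[0,0,0],"slide":[0,0,0],"fingers":0},{"rotation":[0,0,0],"slide":[0,0,0],"fingers":0},{"rotation":[0,0,0],"slide":[0,0,0],"fingers":0},{"rotation":[0,0,0],"slide":[0,0,-0.003],"fingers":0}]'
python3 -m pendant '[{"rotation":[0,0,0],"slide":[0,0,-0.01],"fingers":0},{"rotation":[0,0,0],"slide":[0,0,-0.03],"fingers":0},{"rotation":[0,0,0],"slide":[0,0,-0.06],"fingers":0},{"rotation":[0,0,0],"slide":[0,0,-0.09],"fingers":0},{"rotation":[0,0,0],"slide":[0,0,-0.12],"fingers":0},{"rotation":[0,0,0],"slide":[0,0,-0.155],"fingers":0},{"rotation":[0,0,0],"slide":[0,0,-0.19],"fingers":0},{"rotation":[0,0,0],"slide":[0,0,-0.205],"fingers":0}]'
python3 - <<'E'
from h import *
w=snap('wrist','w11.png'); o=robot.get_obs(); print(o['tcp_pos'],o['opening'])
s=snap('scene','s11.png')
A=cv2.resize(w['image'][100:330,130:430],(430,330)); B=cv2.resize(s['image'][150:260,340:460],(360,330))
cv2.imwrite('pics/m11.png',np.hstack([A,B])[:,:,::-1])
E
```

```text
clock: 31.52
tcp_pos: [0.5003, 0.3017, 0.0165]
tcp_rot: [3.141, -0.0, -1.57]
force: [0.1, 0.2, -0.1]
opening: 0.0852
clock: 32.18
tcp_pos: [0.502, 0.3026, 0.2277]
tcp_rot: [-3.136, 0.004, -1.571]
force: [0.4, 0.2, -0.1]
opening: 0.0856
[0.50271825 0.30303249 0.22896388] 0.08540042983507452
```

View pics/m11.png

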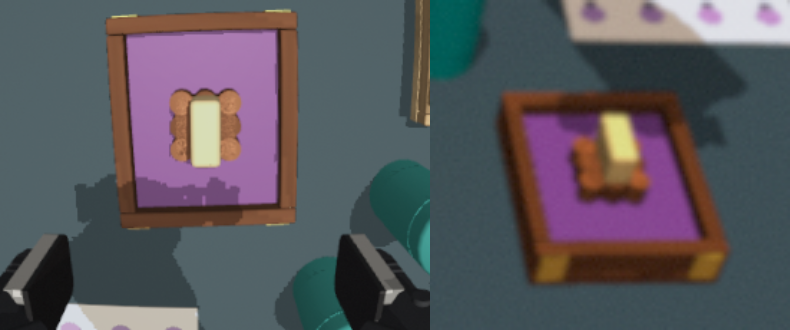

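The block stands flat in the middle of the pad (base centre (205,125) against pad centre about (204,119) in the left half). Now fetch blue back.

```bash
python3 -m pendant '[{"rotation":[0,0,0],"slide":[0.025,-0.003,0],"fingers":0},{"rotation":[0,0,0],"slide":[0.06,-0.007,0],"fingers":0},{"rotation":[0,0,0],"slide":[0.1,-0.012,0],"fingers":0},{"rotation":[0,0,0],"slide":[0.14,-0.016,0],"fingers":0},{"rotation":[0,0,0],"slide":[0.18,-0.021,0],"fingers":0},{"rotation":[0,0,0],"slide":[0.22,-0.025,0],"fingers":0},{"rotation":[0,0,0],"slide":[0.26,-0.03,0],"fingers":0},{"rotation":[0,0,0],"slide":[0.3,-0.035,0],"fingers":0}]'
python3 -m pendant '[{"rotation":[0,0,0],"slide":[0.04,-0.005,0],"fingers":0},{"rotation":[0,0,0],"slide":[0.08,-0.009,0],"fingers":0},{"rotation":[0,0,0],"slide":[0.12,-0.014,0],"fingers":0},{"rotation":[0,0,0],"slide":[0.16,-0.018,0],"fingers":0},{"rotation":[0,0,0],"slide":[0.2,-0.023,0],"fingers":0},{"rotation":[0,0,0],"slide":[0.24,-0.027,0],"fingers":0},{"rotation":[0,0,0],"slide":[0.275,-0.031,0],"fingers":0},{"rotation":[0,0,0],"slide":[0.295,-0.034,0],"fingers":0}]'
python3 -m pendant '[{"rotation":[0,0,0],"slide":[0.01,-0.001,0],"fingers":0},{"rotation":[0,0,0],"slide":[0.0135,-0.001,0],"fingers":0},{"rotation":[0,0,0],"slide":[0.0135,-0.001,0],"fingers":0},{"rotation":[0,0,0],"slide":[0.0135,-0.001,0],"fingers":0},{"rotation":[0,0,0],"slide":[0.0135,-0.001,0.01],"fingers":0},{"rotation":[0,0,0],"slide":[0.0135,-0.001,0.025],"fingers":0},{"rotation":[0,0,0],"slide":[0.0135,-0.001,0.035],"fingers":0},{"rotation":[0,0,0],"slide":[0.0135,-0.001,0.035],"fingers":0}]'
python3 - <<'E'
from h import *
for i in range(4): print(robot.get_obs()['tcp_pos'])
E
```

```text
clock: 32.95
tcp_pos: [0.535, -0.0, 0.2216]
tcp_rot: [3.141, 0.0, -1.57]
force: [1.6, -0.6, -0.3]
opening: 0.0852
clock: 33.62
tcp_pos: [0.5682, -0.2981, 0.2211]
tcp_rot: [3.14, -0.002, -1.575]
force: [0.6, 0.6, 0.5]
opening: 0.0854
clock: 34.28
tcp_pos: [0.57, -0.3044, 0.1842]
tcp_rot: [3.138, 0.002, -1.568]
force: [-0.0, 0.8, -0.1]
opening: 0.0856
[ 0.56995698 -0.30439258  0.18421888]
[ 0.56995698 -0.30439258  0.18421888]
[ 0.56995698 -0.30439258  0.18421888]
[ 0.56995698 -0.30439258  0.18421888]
```

```bash
python3 -m pendant '[{"rotation":[0,0,0],"slide":[0,0,0.015],"fingers":0},{"rotation":[0,0,0],"slide":[0,0,0.035],"fingers":0},{"rotation":[0,0,0],"slide":[0,0,0.055],"fingers":0},{"rotation":[0,0,0],"slide":[0,0,0.07],"fingers":0},{"rotation":[0,0,0],"slide":[0,0,0.08],"fingers":0},{"rotation":[0,0,0],"slide":[0,0,0.08],"fingers":0},{"rotation":[0,0,0],"slide":[0,0,0.08],"fingers":0},{"rotation":[0,0,0],"slide":[0,0,0.08],"fingers":0}]'
python3 -m pendant '[{"rotation":[0,0,0],"slide":[0,0,0],"fingers":255},{"rotation":[0,0,0],"slide":[0,0,0],"fingers":255},{"rotation":[0,0,0],"slide":[0,0,0],"fingers":255},{"rotation":[0,0,0],"slide":[0,0,0],"fingers":255},{"rotation":[0,0,0],"slide":[0,0,0],"fingers":255},{"rotation":[0,0,0],"slide":[0,0,0],"fingers":255},{"rotation":[0,0,0],"slide":[0,0,0],"fingers":255},{"rotation":[0,0,0],"slide":[0,0,0],"fingers":255}]'
```

```text
clock: 34.95
tcp_pos: [0.5716, -0.3068, 0.108]
tcp_rot: [-3.14, -0.001, -1.57]
force: [0.5, 0.5, -0.3]
opening: 0.0853
clock: 35.62
tcp_pos: [0.5713, -0.3069, 0.1075]
tcp_rot: [-3.141, -0.001, -1.57]
force: [-0.5, -0.1, 4.8]
opening: 0.0321
```

```bash
python3 -m pendant '[{"rotation":[0,0,0],"slide":[0,0,-0.005],"fingers":255},{"rotation":[0,0,0],"slide":[0,0,-0.02],"fingers":255},{"rotation":[0,0,0],"slide":[0,0,-0.045],"fingers":255},{"rotation":[0,0,0],"slide":[0,0,-0.075],"fingers":255},{"rotation":[0,0,0],"slide":[0,0,-0.11],"fingers":255},{"rotation":[0,0,0],"slide":[0,0,-0.145],"fingers":255},{"rotation":[0,0,0],"slide":[0,0,-0.17],"fingers":255},{"rotation":[0,0,0],"slide":[0,0,-0.18],"fingers":255}]'
python3 -m pendant '[{"rotation":[0,0,0],"slide":[-0.02,-0.005,0],"fingers":255},{"rotation":[0,0,0],"slide":[-0.055,-0.012,0],"fingers":255},{"rotation":[0,0,0],"slide":[-0.09,-0.02,0],"fingers":255},{"rotation":[0,0,0],"slide":[-0.125,-0.028,0],"fingers":255},{"rotation":[0,0,0],"slide":[-0.16,-0.035,0],"fingers":255},{"rotation":[0,0,0],"slide":[-0.195,-0.042,0],"fingers":255},{"rotation":[0,0,0],"slide":[-0.22,-0.048,0],"fingers":255},{"rotation":[0,0,0],"slide":[-0.233,-0.05,0],"fingers":255}]'
python3 -m pendant '[{"rotation":[0,0,0],"slide":[0,0,0],"fingers":255},{"rotation":[0,0,0],"slide":[0,0,0],"fingers":255},{"rotation":[0,0,0],"slide":[0,0,0.03],"fingers":255},{"rotation":[0,0,0],"slide":[0,0,0.065],"fingers":255},{"rotation":[0,0,0],"slide":[0,0,0.1],"fingers":255},{"rotation":[0,0,0],"slide":[0,0,0.13],"fingers":255},{"rotation":[0,0,0],"slide":[0,0,0.15],"fingers":255},{"rotation":[0,0,0],"slide":[0,0,0.155],"fingers":255}]'
python3 -m pendant '[{"rotation":[0,0,0],"slide":[0,0,0],"fingers":255},{"rotation":[0,0,0],"slide":[0,0,0.005],"fingers":255},{"rotation":[0,0,0],"slide":[0,0,0.01],"fingers":255},{"rotation":[0,0,0],"slide":[0,0,0.013],"fingers":255},{"rotation":[0,0,0],"slide":[0,0,0.016],"fingers":255},{"rotation":[0,0,0],"slide":[0,0,0.0165],"fingers":255},{"rotation":[0,0,0],"slide":[0,0,0.0165],"fingers":255},{"rotation":[0,0,0],"slide":[0,0,0.0165],"fingers":255}]'
```

```text
clock: 36.28
tcp_pos: [0.5718, -0.3072, 0.291]
tcp_rot: [-3.137, -0.002, -1.57]
force: [1.0, 0.2, -1.8]
opening: 0.0322
clock: 36.95
tcp_pos: [0.6209, -0.0681, 0.2851]
tcp_rot: [3.139, 0.003, -1.565]
force: [0.0, 0.8, -2.6]
opening: 0.0323
clock: 37.62
tcp_pos: [0.6177, -0.0758, 0.1278]
tcp_rot: [3.135, -0.001, -1.573]
force: [-0.5, 0.2, -2.0]
opening: 0.0323
clock: 38.28
tcp_pos: [0.621, -0.0735, 0.1157]
tcp_rot: [-3.141, 0.0, -1.57]
force: [0.3, -0.5, -2.2]
opening: 0.0323
```

```bash
python3 -m pendant '[{"rotation":[0,0,0],"slide":[0,0,0.001],"fingers":255},{"rotation":[0,0,0],"slide":[0,0,0.001],"fingers":255},{"rotation":[0,0,0],"slide":[0,0,0.001],"fingers":0},{"rotation":[0,0,0],"slide":[0,0,0.001],"fingers":0},{"rotation":[0,0,0],"slide":[0,0,0.001],"fingers":0},{"rotation":[0,0,0],"slide":[0,0,0.001],"fingers":0},{"rotation":[0,0,0],"slide":[0,0,0.001],"fingers":0},{"rotation":[0,0,0],"slide":[0,0,0.001],"fingers":0}]'
python3 -m pendant '[{"rotation":[0,0,0],"slide":[0,0,-0.01],"fingers":0},{"rotation":[0,0,0],"slide":[0,0,-0.03],"fingers":0},{"rotation":[0,0,0],"slide":[0,0,-0.055],"fingers":0},{"rotation":[0,0,0],"slide":[0,0,-0.08],"fingers":0},{"rotation":[0,0,0],"slide":[0,0,-0.105],"fingers":0},{"rotation":[0,0,0],"slide":[0.017,0.01,-0.11],"fingers":0},{"rotation":[0,0,0],"slide":[0.043,0.025,-0.11],"fingers":0},{"rotation":[0,0,0],"slide":[0.0713,0.042,-0.11],"fingers":0}]'
python3 -m pendant '[{"rotation":[0,0,0],"slide":[0.03,0.017,0],"fingers":0},{"rotation":[0,0,0],"slide":[0.06,0.035,0],"fingers":0},{"rotation":[0,0,0],"slide":[0.09,0.053,0],"fingers":0},{"rotation":[0,0,0],"slide":[0.12,0.07,0],"fingers":0},{"rotation":[0,0,0],"slide":[0.145,0.085,0],"fingers":0},{"rotation":[0,0,0],"slide":[0.16,0.094,0],"fingers":0},{"rotation":[0,0,0],"slide":[0.16,0.094,0],"fingers":0},{"rotation":[0,0,0],"slide":[0.16,0.094,0],"fingers":0}]'
python3 -m pendant '[{"rotation":[0,0,0],"slide":[0,0,0.01],"fingers":0},{"rotation":[0,0,0],"slide":[0,0,0.03],"fingers":0},{"rotation":[0,0,0],"slide":[0,0,0.055],"fingers":0},{"rotation":[0,0,0],"slide":[0,0,0.08],"fingers":0},{"rotation":[0,0,0],"slide":[0,0,0.1],"fingers":0},{"rotation":[0,0,0],"slide":[0,0,0.113],"fingers":0},{"rotation":[0,0,0],"slide":[0,0,0.118],"fingers":0},{"rotation":[0,0,0],"slide":[0,0,0.118],"fingers":0}]'
```

```text
clock: 38.95
tcp_pos: [0.6208, -0.0735, 0.1143]
tcp_rot: [3.142, 0.0, -1.57]
force: [0.7, -0.9, -0.8]
opening: 0.0852
clock: 39.62
tcp_pos: [0.5794, -0.1443, 0.2258]
tcp_rot: [-3.139, 0.0, -1.567]
force: [-0.0, -1.0, -0.1]
opening: 0.0855
clock: 40.28
tcp_pos: [0.4844, -0.3058, 0.2252]
tcp_rot: [-3.141, -0.0, -1.573]
force: [1.0, 1.1, 0.9]
opening: 0.0855
clock: 40.95
tcp_pos: [0.485, -0.3032, 0.1049]
tcp_rot: [3.14, 0.002, -1.568]
force: [-0.8, 0.0, -0.0]
opening: 0.0858
```

```bash
python3 -m pendant '[{"rotation":[0,0,0],"slide":[0,0,0],"fingers":255},{"rotation":[0,0,0],"slide":[0,0,0],"fingers":255},{"rotation":[0,0,0],"slide":[0,0,0],"fingers":255},{"rotation":[0,0,0],"slide":[0,0,0],"fingers":255},{"rotation":[0,0,0],"slide":[0,0,0],"fingers":255},{"rotation":[0,0,0],"slide":[0,0,0],"fingers":255},{"rotation":[0,0,0],"slide":[0,0,0],"fingers":255},{"rotation":[0,0,0],"slide":[0,0,0],"fingers":255}]'
python3 -m pendant '[{"rotation":[0,0,0],"slide":[0,0,-0.005],"fingers":255},{"rotation":[0,0,0],"slide":[0,0,-0.02],"fingers":255},{"rotation":[0,0,0],"slide":[0,0,-0.045],"fingers":255},{"rotation":[0,0,0],"slide":[0,0,-0.075],"fingers":255},{"rotation":[0,0,0],"slide":[0,0,-0.11],"fingers":255},{"rotation":[0,0,0],"slide":[0,0,-0.145],"fingers":255},{"rotation":[0,0,0],"slide":[0,0,-0.17],"fingers":255},{"rotation":[0,0,0],"slide":[0,0,-0.18],"fingers":255}]'
python3 -m pendant '[{"rotation":[0,0,0],"slide":[-0.025,-0.006,0],"fingers":255},{"rotation":[0,0,0],"slide":[-0.062,-0.015,0],"fingers":255},{"rotation":[0,0,0],"slide":[-0.1,-0.024,0],"fingers":255},{"rotation":[0,0,0],"slide":[-0.14,-0.033,0],"fingers":255},{"rotation":[0,0,0],"slide":[-0.18,-0.043,0],"fingers":255},{"rotation":[0,0,0],"slide":[-0.22,-0.052,0],"fingers":255},{"rotation":[0,0,0],"slide":[-0.255,-0.06,0],"fingers":255},{"rotation":[0,0,0],"slide":[-0.28,-0.066,0],"fingers":255}]'
python3 -m pendant '[{"rotation":[0,0,0],"slide":[-0.013,-0.003,0],"fingers":255},{"rotation":[0,0,0],"slide":[-0.019,-0.005,0],"fingers":255},{"rotation":[0,0,0],"slide":[-0.019,-0.005,0],"fingers":255},{"rotation":[0,0,0],"slide":[-0.019,-0.005,0.01],"fingers":255},{"rotation":[0,0,0],"slide":[-0.019,-0.005,0.04],"fingers":255},{"rotation":[0,0,0],"slide":[-0.019,-0.005,0.075],"fingers":255},{"rotation":[0,0,0],"slide":[-0.019,-0.005,0.105],"fingers":255},{"rotation":[0,0,0],"slide":[-0.019,-0.005,0.12],"fingers":255}]'
python3 -m pendant '[{"rotation":[0,0,0],"slide":[0,0,0.005],"fingers":255},{"rotation":[0,0,0],"slide":[0,0,0.015],"fingers":255},{"rotation":[0,0,0],"slide":[0,0,0.025],"fingers":255},{"rotation":[0,0,0],"slide":[0,0,0.035],"fingers":255},{"rotation":[0,0,0],"slide":[0,0,0.042],"fingers":255},{"rotation":[0,0,0],"slide":[0,0,0.047],"fingers":255},{"rotation":[0,0,0],"slide":[0,0,0.05],"fingers":255},{"rotation":[0,0,0],"slide":[0,0,0.05],"fingers":255}]'
```

```text
clock: 41.62
tcp_pos: [0.4855, -0.3054, 0.1074]
tcp_rot: [-3.14, -0.001, -1.571]
force: [-0.4, 0.7, 6.0]
opening: 0.0322
clock: 42.28
tcp_pos: [0.4858, -0.3057, 0.2905]
tcp_rot: [-3.137, -0.002, -1.571]
force: [0.5, -0.3, -2.5]
opening: 0.0322
clock: 42.95
tcp_pos: [0.5504, -0.0204, 0.2852]
tcp_rot: [3.14, 0.002, -1.567]
force: [-0.2, 0.3, -2.8]
opening: 0.0323
clock: 43.62
tcp_pos: [0.553, -0.0086, 0.1623]
tcp_rot: [3.137, -0.001, -1.573]
force: [0.6, -0.5, -2.0]
opening: 0.0325
clock: 44.28
tcp_pos: [0.5556, -0.0059, 0.116]
tcp_rot: [3.141, -0.0, -1.57]
force: [0.1, 0.9, -2.1]
opening: 0.0325
```

```bash
python3 -m pendant '[{"rotation":[0,0,0],"slide":[0,0,0.001],"fingers":255},{"rotation":[0,0,0],"slide":[0,0,0.001],"fingers":255},{"rotation":[0,0,0],"slide":[0,0,0.001],"fingers":0},{"rotation":[0,0,0],"slide":[0,0,0.001],"fingers":0},{"rotation":[0,0,0],"slide":[0,0,0.001],"fingers":0},{"rotation":[0,0,0],"slide":[0,0,0.001],"fingers":0},{"rotation":[0,0,0],"slide":[0,0,0.001],"fingers":0},{"rotation":[0,0,0],"slide":[0,0,0.001],"fingers":0}]'
python3 -m pendant '[{"rotation":[0,0,0],"slide":[0,0,-0.01],"fingers":0},{"rotation":[0,0,0],"slide":[0,0,-0.03],"fingers":0},{"rotation":[0,0,0],"slide":[0,0,-0.055],"fingers":0},{"rotation":[0,0,0],"slide":[0,0,-0.08],"fingers":0},{"rotation":[0,0,0],"slide":[0,0,-0.105],"fingers":0},{"rotation":[0,0,0],"slide":[0.017,0.009,-0.11],"fingers":0},{"rotation":[0,0,0],"slide":[0.043,0.023,-0.11],"fingers":0},{"rotation":[0,0,0],"slide":[0.073,0.038,-0.11],"fingers":0}]'
python3 -m pendant '[{"rotation":[0,0,0],"slide":[0.033,0.017,0],"fingers":0},{"rotation":[0,0,0],"slide":[0.066,0.035,0],"fingers":0},{"rotation":[0,0,0],"slide":[0.1,0.053,0],"fingers":0},{"rotation":[0,0,0],"slide":[0.133,0.07,0],"fingers":0},{"rotation":[0,0,0],"slide":[0.166,0.087,0],"fingers":0},{"rotation":[0,0,0],"slide":[0.195,0.103,0],"fingers":0},{"rotation":[0,0,0],"slide":[0.215,0.114,0],"fingers":0},{"rotation":[0,0,0],"slide":[0.224,0.118,0],"fingers":0}]'
python3 -m pendant '[{"rotation":[0,0,0],"slide":[0,0,0],"fingers":0},{"rotation":[0,0,0],"slide":[0,0,0.01],"fingers":0},{"rotation":[0,0,0],"slide":[0,0,0.03],"fingers":0},{"rotation":[0,0,0],"slide":[0,0,0.055],"fingers":0},{"rotation":[0,0,0],"slide":[0,0,0.08],"fingers":0},{"rotation":[0,0,0],"slide":[0,0,0.1],"fingers":0},{"rotation":[0,0,0],"slide":[0,0,0.113],"fingers":0},{"rotation":[0,0,0],"slide":[0,0,0.118],"fingers":0}]'
python3 -m pendant '[{"rotation":[0,0,0],"slide":[0,0,0],"fingers":0},{"rotation":[0,0,0],"slide":[0,0,0],"fingers":255},{"rotation":[0,0,0],"slide":[0,0,0],"fingers":255},{"rotation":[0,0,0],"slide":[0,0,0],"fingers":255},{"rotation":[0,0,0],"slide":[0,0,0],"fingers":255},{"rotation":[0,0,0],"slide":[0,0,0],"fingers":255},{"rotation":[0,0,0],"slide":[0,0,0],"fingers":255},{"rotation":[0,0,0],"slide":[0,0,0],"fingers":255}]'
```

```text
clock: 44.95
tcp_pos: [0.5559, -0.0058, 0.1155]
tcp_rot: [-3.141, 0.0, -1.57]
force: [-0.0, -0.2, -0.1]
opening: 0.0853
clock: 45.62
tcp_pos: [0.5182, -0.0782, 0.2268]
tcp_rot: [-3.139, 0.0, -1.567]
force: [0.3, -0.7, 0.3]
opening: 0.0855
clock: 46.28
tcp_pos: [0.3975, -0.3064, 0.2264]
tcp_rot: [-3.141, -0.002, -1.575]
force: [-0.6, 0.1, 0.9]
opening: 0.0852
clock: 46.95
tcp_pos: [0.4004, -0.3005, 0.1057]
tcp_rot: [3.14, 0.002, -1.568]
force: [-0.3, 0.1, 0.2]
opening: 0.0853
clock: 47.62
tcp_pos: [0.4005, -0.3032, 0.1084]
tcp_rot: [-3.14, -0.001, -1.57]
force: [-0.6, 1.5, 7.8]
opening: 0.032
```

```bash
python3 -m pendant '[{"rotation":[0,0,0],"slide":[0,0,-0.005],"fingers":255},{"rotation":[0,0,0],"slide":[0,0,-0.02],"fingers":255},{"rotation":[0,0,0],"slide":[0,0,-0.045],"fingers":255},{"rotation":[0,0,0],"slide":[0,0,-0.08],"fingers":255},{"rotation":[0,0,0],"slide":[0,0,-0.115],"fingers":255},{"rotation":[0,0,0],"slide":[0,0,-0.15],"fingers":255},{"rotation":[0,0,0],"slide":[0,0,-0.18],"fingers":255},{"rotation":[0,0,0],"slide":[0,0,-0.195],"fingers":255}]'
python3 -m pendant '[{"rotation":[0,0,0],"slide":[-0.02,-0.012,0],"fingers":255},{"rotation":[0,0,0],"slide":[-0.05,-0.03,0],"fingers":255},{"rotation":[0,0,0],"slide":[-0.08,-0.049,0],"fingers":255},{"rotation":[0,0,0],"slide":[-0.11,-0.067,0],"fingers":255},{"rotation":[0,0,0],"slide":[-0.14,-0.085,0],"fingers":255},{"rotation":[0,0,0],"slide":[-0.17,-0.104,0],"fingers":255},{"rotation":[0,0,0],"slide":[-0.2,-0.122,0],"fingers":255},{"rotation":[0,0,0],"slide":[-0.23,-0.14,0],"fingers":255}]'
python3 -m pendant '[{"rotation":[0,0,0],"slide":[-0.03,-0.018,0],"fingers":255},{"rotation":[0,0,0],"slide":[-0.06,-0.036,0],"fingers":255},{"rotation":[0,0,0],"slide":[-0.09,-0.055,0],"fingers":255},{"rotation":[0,0,0],"slide":[-0.115,-0.07,0],"fingers":255},{"rotation":[0,0,0],"slide":[-0.13,-0.079,0],"fingers":255},{"rotation":[0,0,0],"slide":[-0.133,-0.0805,0],"fingers":255},{"rotation":[0,0,0],"slide":[-0.133,-0.0805,0],"fingers":255},{"rotation":[0,0,0],"slide":[-0.133,-0.0805,0],"fingers":255}]'
python3 -m pendant '[{"rotation":[0,0,0],"slide":[0,0,0.02],"fingers":255},{"rotation":[0,0,0],"slide":[0,0,0.05],"fingers":255},{"rotation":[0,0,0],"slide":[0,0,0.08],"fingers":255},{"rotation":[0,0,0],"slide":[0,0,0.11],"fingers":255},{"rotation":[0,0,0],"slide":[0,0,0.135],"fingers":255},{"rotation":[0,0,0],"slide":[0,0,0.155],"fingers":255},{"rotation":[0,0,0],"slide":[0,0,0.165],"fingers":255},{"rotation":[0,0,0],"slide":[0,0,0.165],"fingers":255}]'
```

```text
clock: 48.28
tcp_pos: [0.4003, -0.3036, 0.3065]
tcp_rot: [-3.138, -0.002, -1.571]
force: [0.4, -1.1, -3.1]
opening: 0.0324
clock: 48.95
tcp_pos: [0.5399, -0.0713, 0.3025]
tcp_rot: [3.141, -0.0, -1.571]
force: [0.7, -0.4, -2.3]
opening: 0.0324
clock: 49.62
tcp_pos: [0.6196, 0.0591, 0.3021]
tcp_rot: [3.14, -0.001, -1.571]
force: [-0.8, -0.5, -3.9]
opening: 0.0322
clock: 50.28
tcp_pos: [0.6186, 0.0585, 0.1356]
tcp_rot: [3.138, -0.001, -1.572]
force: [0.2, 0.8, -3.3]
opening: 0.0318
```

```bash
python3 -m pendant '[{"rotation":[0,0,0],"slide":[0,0,0.005],"fingers":255},{"rotation":[0,0,0],"slide":[0,0,0.01],"fingers":255},{"rotation":[0,0,0],"slide":[0,0,0.015],"fingers":255},{"rotation":[0,0,0],"slide":[0,0,0.018],"fingers":255},{"rotation":[0,0,0],"slide":[0,0,0.02],"fingers":255},{"rotation":[0,0,0],"slide":[0,0,0.02],"fingers":255},{"rotation":[0,0,0],"slide":[0,0,0.02],"fingers":255},{"rotation":[0,0,0],"slide":[0,0,0.02],"fingers":255}]'
```

```text
clock: 50.95
tcp_pos: [0.6204, 0.0602, 0.1177]
tcp_rot: [-3.141, 0.0, -1.57]
force: [0.2, -0.2, -2.7]
opening: 0.0321
```

Lower 1.5 mm, release, rise straight up and move clear.

```bash
python3 -m pendant '[{"rotation":[0,0,0],"slide":[0,0,0.001],"fingers":255},{"rotation":[0,0,0],"slide":[0,0,0.0015],"fingers":255},{"rotation":[0,0,0],"slide":[0,0,0.0015],"fingers":0},{"rotation":[0,0,0],"slide":[0,0,0.0015],"fingers":0},{"rotation":[0,0,0],"slide":[0,0,0.0015],"fingers":0},{"rotation":[0,0,0],"slide":[0,0,0.0015],"fingers":0},{"rotation":[0,0,0],"slide":[0,0,0.0015],"fingers":0},{"rotation":[0,0,0],"slide":[0,0,0.0015],"fingers":0}]'
python3 -m pendant '[{"rotation":[0,0,0],"slide":[0,0,-0.01],"fingers":0},{"rotation":[0,0,0],"slide":[0,0,-0.03],"fingers":0},{"rotation":[0,0,0],"slide":[0,0,-0.055],"fingers":0},{"rotation":[0,0,0],"slide":[0,0,-0.08],"fingers":0},{"rotation":[0,0,0],"slide":[0,0,-0.105],"fingers":0},{"rotation":[0,0,0],"slide":[0,0,-0.13],"fingers":0},{"rotation":[0,0,0],"slide":[0.03,0.01,-0.14],"fingers":0},{"rotation":[0,0,0],"slide":[0.06,0.02,-0.14],"fingers":0}]'
python3 -m pendant '[{"rotation":[0,0,0],"slide":[0.04,0.01,0],"fingers":0},{"rotation":[0,0,0],"slide":[0.08,0.02,0],"fingers":0},{"rotation":[0,0,0],"slide":[0.12,0.03,0],"fingers":0},{"rotation":[0,0,0],"slide":[0.16,0.04,0],"fingers":0},{"rotation":[0,0,0],"slide":[0.2,0.05,0],"fingers":0},{"rotation":[0,0,0],"slide":[0.24,0.06,0],"fingers":0},{"rotation":[0,0,0],"slide":[0.27,0.07,0],"fingers":0},{"rotation":[0,0,0],"slide":[0.28,0.07,0],"fingers":0}]'
python3 -m pendant '[{"rotation":[0,0,0],"slide":[0.03,0,0],"fingers":0},{"rotation":[0,0,0],"slide":[0.05,0,0],"fingers":0},{"rotation":[0,0,0],"slide":[0.05,0,0],"fingers":0},{"rotation":[0,0,0],"slide":[0.05,0,0],"fingers":0},{"rotation":[0,0,0],"slide":[0.05,0,0],"fingers":0},{"rotation":[0,0,0],"slide":[0.05,0,0],"fingers":0},{"rotation":[0,0,0],"slide":[0.05,0,0],"fingers":0},{"rotation":[0,0,0],"slide":[0.05,0,0],"fingers":0}]'
python3 - <<'E'
from h import *
o=robot.get_obs(); print(o['tcp_pos'],o['opening'],o['force'])
t=snap('top','t12.png'); s=snap('scene','s12.png')
A=cv2.resize(t['image'],(440,330)); B=cv2.resize(s['image'][130:290,190:450],(360,222))
im=np.zeros((555,800,3),np.uint8); im[:330,:440]=A; im[:222,440:]=B
s0=dict(np.load('pics/scene0.png.npz')); t0=dict(np.load('pics/top0.png.npz'))
im[330:552,440:]=cv2.resize(s0['image'][130:290,190:450],(360,222))
im[330:552,:440]=np.hstack([cv2.resize(x['image'][110:250,190:350],(220,222)) for x in (t0,t)])
cv2.imwrite('pics/m12.png',im[:,:,::-1])
# image shifts of each cap/tin, before vs after
for nm,a,b,P in(('scene',s0,s,{'red':(273,184),'blue':(239,207),'yellow':(305,207)}),('top',t0,t,{'red':(272,174),'blue':(306,129),'yellow':(225,143),'green':(234,209),'orange':(316,194)})):
  for k,(u,v) in P.items():
    T=a['image'][v-13:v+14,u-13:u+14]; S=b['image'][v-30:v+31,u-30:u+31]
    r=cv2.matchTemplate(S,T,cv2.TM_CCOEFF_NORMED); _,mx,_,loc=cv2.minMaxLoc(r); print(nm,k,round(mx,3),np.array(loc)-17)
E
```

```text
clock: 51.62
tcp_pos: [0.6203, 0.0602, 0.1159]
tcp_rot: [-3.142, 0.0, -1.57]
force: [0.5, 0.3, 0.8]
opening: 0.0853
clock: 52.28
tcp_pos: [0.6018, 0.0016, 0.2596]
tcp_rot: [-3.136, 0.001, -1.566]
force: [0.2, -1.7, 0.1]
opening: 0.0853
clock: 52.95
tcp_pos: [0.527, -0.2865, 0.257]
tcp_rot: [3.141, -0.003, -1.578]
force: [0.1, -0.3, -0.2]
opening: 0.0854
clock: 53.62
tcp_pos: [0.5308, -0.3289, 0.2561]
tcp_rot: [-3.141, 0.0, -1.569]
force: [-0.2, -0.0, -0.2]
opening: 0.0851
[ 0.53080875 -0.32887514  0.25613339] 0.08513902299537848 [-0.21057654 -0.04924913 -0.23355978]
scene red 0.998 [0 0]
scene blue 0.997 [0 0]
scene yellow 0.996 [0 0]
top red 0.839 [0 0]
top blue 0.972 [0 0]
top yellow 0.96 [0 0]
top green 0.999 [0 0]
top orange 0.998 [0 0]
```

View pics/m12.png

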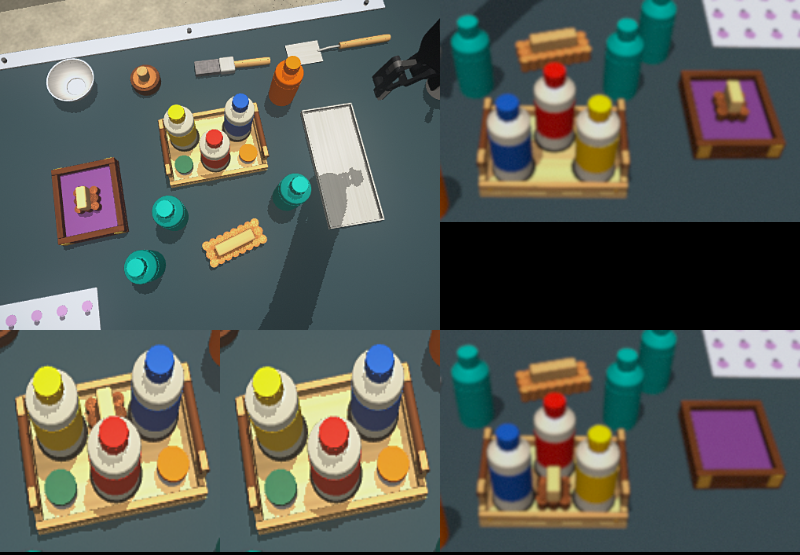

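The last picture shows all three bottles upright on their own pads with 0 px shift from the start, both tins unmoved, the block flat in the middle of the pad at about (88,200), and the arm clear. Handing in.

```bash
python3 -c "
from bench import robot
print(robot.job_done())"
```

```text
the job is handed in; nothing more can be done
None
```

The job is done and handed in at about 54 s on the robot's clock. I stood all three bottles on the drip tray, set the block face down on the ink pad, and put each bottle back on the rubber pad it came from.

- **Last checks:** In the top and scene cameras the caps and tins had moved 0 px from the start pictures. All three bottles are upright, and the block lies flat within a few millimetres of the pad's middle. The gripper is open and clear, with about 0 N on it.
- **What disagreed:** The first grasp on blue closed above the cap without touching it. The cameras showed the real fingertips about 37 mm behind the reported TCP, so I lowered every later grasp by that much. The three cameras also differed by up to about 12 mm on positions, and I took averages.
- **Weak check:** The top-view match for the red cap scored only 0.84, probably because the block behind it is gone. Its shift was still 0 px.

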